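# Check a steel plate on the beam comparator

## Task

Take the tallest of the three steel plates out of the rack, lay it flat on the bench and let go of it, then pick it up again and balance it, lying flat, on the domed load button of the beam comparator while the beam is still arrested. Then swing the arrest lever all the way over to release the beam, let go of the lever and let the beam hang level for a second or two, and swing the lever all the way back to arrest the beam again, with the plate still balanced on the dome. Leave the two shorter plates in the rack and do not push the lidded dish or the small beaker about.

Things in the scene. Friction and masses are not known exactly. Their poses are not given: they have to be found in the camera images.
- tall_plate: The task's plate: plain steel, 16 mm thick, 56 mm wide, 80 mm high, 0.5 kg (what the counterweight is set for), the tallest of three; stands on edge in one of the rack's slots, 22 mm deep in it. Origin: centre of the 16 x 56 mm end it stands on. Own x: through the thickness, y: along the 56 mm width, z: along the 80 mm height, up at the start.
- tall_plate_centre (a point): Centre (and centre of mass) of the tall plate, 40 mm from its origin along own z.
- short_plate_a: A shorter plate of the same steel, thickness and width, 56 mm high, standing in another slot of the rack; leave it. Origin and axes as for the tall plate.
- short_plate_b: Another shorter plate like short_plate_a, in the remaining slot; leave it.
- plate_rack: Fixed grey rack, base 150 (x) x 80 (y) x 10 mm, origin under its centre. Three slots at own x = -40, 0, +40 mm, each 18.5 mm wide between ribs 46 mm long in y, so that the plates' side edges stand free. Above the bench: slot floor 10 mm, rib tops 32 mm, tall plate's top 90 mm, short plates' tops 66 mm.
- comparator: Fixed grey beam comparator, origin under its centre. Base 130 (x) x 370 (y) x 18 mm, front with the lever to own -x; column up to 88 mm; beam 360 mm long along own y, 75 mm above the bench, turning on the column; load button at own y = -150 mm, round brass counterweight (top 115 mm above the bench) at own y = +150 mm.
- dome_top (a point): Highest point of the domed load button, 122 mm above the bench with the beam level: a smooth steel ball of 45 mm radius round the beam's end, thin collar at its equator. 28 mm out from the middle its surface is 10 mm below the top. A plate laid on it with its centre 5 mm off leans about 0.14 rad, rocks a little and settles. The dome tilts with the beam.
- beam (a joint): Angle of the beam (rad): 0 level, positive with the load button down; stops at -0.07 and +0.07. Arrested, two posts hold it nearly level; released, it swings on a weak spring pivot: empty, or with a short plate, it goes to the counterweight stop (-0.07); with the tall plate centred on the dome it settles close to level within about 2 s.
- arrest_lever (a joint): Angle of the arrest lever (rad) about an upright axis, counter-clockwise seen from above: 0 arrested (knob towards the counterweight side), 1.2 fully released (knob towards the load-button side); starts within 0.08 of 0. It stays where it is left; moving it takes about 2 N at the knob.
- lever_knob (a point): Centre of the top of the lever's upright black knob, a round pin 16 mm across and 50 mm high, its top 74 mm above the bench; grip or push it in its upper 35 mm.
- lever_pivot (a point): Point on the lever's upright turning axis at the height of the knob's top; the knob runs round it at a radius of 65 mm.
- lidded_dish: Bystander: round lidded aluminium dish, 68 mm across, 24 mm high, origin under its centre.
- beaker_small: Bystander: small glass beaker, 58 mm across, 70 mm high, origin under its centre.

How it is judged:
By the outcome, as a careful person would: the job done as asked, in the order asked, and still so for the second after the job is handed in, with the robot touching nothing.
It also fails if it takes over 72 s, if anything falls off the work surface, if the arm or the gripper's body presses on something with over 40 N, if the wrist force passes 120 N, or if a joint passes its speed limit or range.

## Robot

A 7-joint arm with a two-finger parallel gripper is mounted at the origin on a cart in front of the work surface, level with it; the furniture and walls round the work are solid. World frame = base frame: x ahead of the robot, y to its left, z up, the work surface at z = 0. Lengths are in m, angles in rad, forces in N, time in s.
With the tool pointing down it reaches from about 0.4 to 0.85 m from the base axis. Payload 4.5 kg.
Tool frame: the origin (TCP) lies on the centre line of the jaws, within the pads' length; the fingertips stand 25 mm ahead of it and the grasp point (between the pads) lies 6 mm ahead of it; z points along the fingers, y is the direction in which the jaws open and shut (so a half turn about z gives the same grasp; the last joint's range is limited). The gripper opens to 88 mm and grips with 3 to 60 N. Pads are 18 mm wide; open, the fingers measure 123 mm over their backs; the gripper's body (75 mm by 187 mm) begins 45 mm behind the grasp point.
Start: joints at [1.232, 0.689, -0.195, 1.565, 0.157, 0.902, -0.215], TCP at [0.228, -0.582, 0.264] pointing down, gripper open.
Joint ranges: [-3.01, 3.01], [-0.46, 2.08], [-1.47, 1.51], [0.13, 2.56], [-1, 4.14], [0.04, 2.09], [-2.66, 2.66]. Speed limits (rad/s): [2.57, 2.57, 3.14, 3.14, 3.14, 3.14, 3.14].

## Interface

Orientations are given as a unit quaternion [x, y, z, w].
In Python, from plant import r, eyes gives the robot as it stands.
- The arm moves only by the tool servo_tool, never from a script. Its argument "deltas" is a list of rows, each an object of numbers: "dx", "dy", "dz": the shift along the tool's x, y, z in units of 60 mm (1.0 is 60 mm); "ax", "ay", "az": the turn, a rotation vector about the tool's x, y, z in units of 6 degrees (1.0 is 6 degrees); "hand": the finger opening in mm, from 0 to 88.1. A call has 1 to 10 rows; each row is the pose to reach, as a shift and turn from the pose commanded when the call began, along the tool's axes at that moment; what a row does not reach only later rows make up. A row lasts 1/8 s, in which the tool goes at most 62.5 mm and 10.7 degrees, less where a joint would pass 70% of its speed; a pose out of reach is approached as far as the arm can. A call with a gripper value outside its range is refused whole. The fingers move at their own pace and stop on an object; "newtons" is the grip in N (left out, the last holds). Time passes only in rows, so rows that repeat a pose let the fingers close. It gives the time, the measured TCP pose, the force and the opening at its end, in the units of the state.
- r.get_state(): the state, without advancing time (a new reading comes with each control period).
- eyes.snapshot(name): name is "side" or "top" or "wrist"; returns (picture, depth): 384x512x3 uint8, red, green, blue; 384x512 float32, m along the optical axis (not along the pixel's ray), 0 where there is no reading.
- eyes.camera_model(name): a dict with "fx", "fy", "cx", "cy" (pixels), "pose" (4x4, takes a point from camera to world coordinates). Camera axes: x right, y up, looking along -z (the intrinsics and any distortion apply to the point x, -y, -z); pixel columns grow to the right and rows downward; lengths in m; the calibration is good to about 2 mm. A picture is of the moment at which its call begins: read the wrist's pose just before it. camera_model takes no time and is no camera call; for the wrist camera it gives the pose at the moment of the call.
- r.finish_job(): hands the job in, once; it reports no verdict.
The state is a dict: "clock": time; "q": joint angles; "qd": joint speeds; "joint_torque": joint torques, N m; "tool_pos": TCP position; "eef_rot": TCP orientation; "contact_force": force on the tool from outside, world axes, zero at the start; "moment": the same for the moment, N m; "opening": opening from 0.0 (shut) to 1.0 (fully open).
Only numpy, scipy, OpenCV 4.12 (cv2) and the standard library are available. Lean on these libraries where they do the work, as an engineer would, in place of code of your own. Each camera call takes 0.05 s, during which the arm holds its last target.

## Working session

There is one attempt and no reset: what is moved stays moved. The work goes in short steps, Python scripts to look and compute and a tool call to move; the robot and the scene stay as the last step left them, time stands still between calls to the robot, and variables do not carry over. Pictures are saved under pics/ and viewed, and the job is handed in when it is done.

Besides the shell and the picture viewer there is one more tool, called as name([rows], argument=value, ...), one row to a line, values as JSON. servo_tool: Moves the arm, as the interface text tells. Its arguments: {"type":"object","properties":{"deltas":{"type":"array","items":{"type":"object","properties":{"dx":{"type":"number"},"dy":{"type":"number"},"dz":{"type":"number"},"ax":{"type":"number"},"ay":{"type":"number"},"az":{"type":"number"},"hand":{"type":"number"}}}},"newtons":{"type":"number"}},"required":["deltas"]}

```bash
ls; mkdir -p pics
cat > h.py <<'E'
from plant import r, eyes
import numpy as np, cv2
np.set_printoptions(precision=4,suppress=True)
def snap(name,fn=None):
    cm=eyes.camera_model(name); im,d=eyes.snapshot(name)
    if fn: cv2.imwrite('pics/'+fn+'.png',im[:,:,::-1]); np.savez('pics/'+fn+'.npz',im=im,d=d,pose=np.array(cm['pose']),K=np.array([cm['fx'],cm['fy'],cm['cx'],cm['cy']]))
    return im,d,cm
def world(d,cm):
    v,u=np.mgrid[0:d.shape[0],0:d.shape[1]]
    P=np.stack([(u-cm['cx'])/cm['fx']*d,-(v-cm['cy'])/cm['fy']*d,-d],-1)
    T=np.array(cm['pose']); return P@T[:3,:3].T+T[:3,3]
E
python3 - <<'E'
from h import *
print(r.get_state())
for n in ['side','top','wrist']:
    im,d,cm=snap(n,n+'0'); print(n,cm)
E
```

```text
pics
{'clock': 0.0, 'q': array([ 1.2318,  0.69  , -0.1945,  1.5663,  0.1573,  0.9025, -0.2151]), 'qd': array([-0.0013,  0.0016,  0.0006, -0.0002,  0.001 ,  0.001 ,  0.0008]), 'joint_torque': array([ -0.0001, -52.7564,  -1.2667, -15.3424,  -0.0527,   0.0067,
         0.0002]), 'tool_pos': array([ 0.2274, -0.5815,  0.2629]), 'eef_rot': array([ 0.9827,  0.1854, -0.0002, -0.0009]), 'contact_force': array([0.2132, 0.0097, 0.0586]), 'moment': array([-0.0186,  0.02  ,  0.0642]), 'opening': 1.0011820807768894}
side {'fx': 349.16057988299923, 'fy': 349.16057988299923, 'cx': 257.5301935941178, 'cy': 188.11841126220543, 'pose': array([[ 0.9997, -0.0226,  0.0071,  0.6107],
       [ 0.0187,  0.568 , -0.8228, -0.7588],
       [ 0.0146,  0.8227,  0.5682,  0.6072],
       [ 0.    ,  0.    ,  0.    ,  1.    ]])}
top {'fx': 484.24245967692053, 'fy': 484.24245967692053, 'cx': 252.28971604807936, 'cy': 190.2575048131516, 'pose': array([[-0.0193,  0.9913, -0.1299,  0.4545],
       [-0.9996, -0.0215, -0.016 , -0.0581],
       [-0.0187,  0.1295,  0.9914,  1.1897],
       [ 0.    ,  0.    ,  0.    ,  1.    ]])}
wrist {'fx': 311.4859007913527, 'fy': 311.4859007913527, 'cx': 248.64707723033936, 'cy': 195.88116777643557, 'pose': array([[ 0.365 ,  0.8823,  0.2972,  0.3043],
       [-0.931 ,  0.3468,  0.1139, -0.5509],
       [-0.0025, -0.3183,  0.948 ,  0.3848],
       [ 0.    ,  0.    ,  0.    ,  1.    ]])}
```

View pics/top0.png

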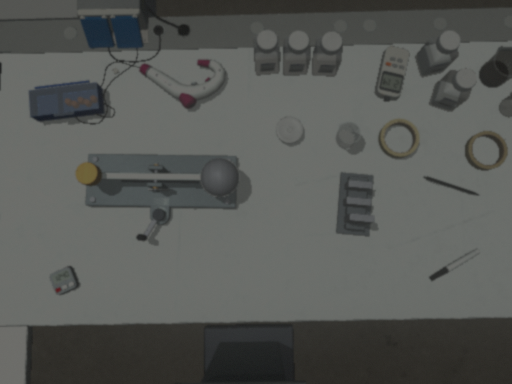

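View pics/side0.png

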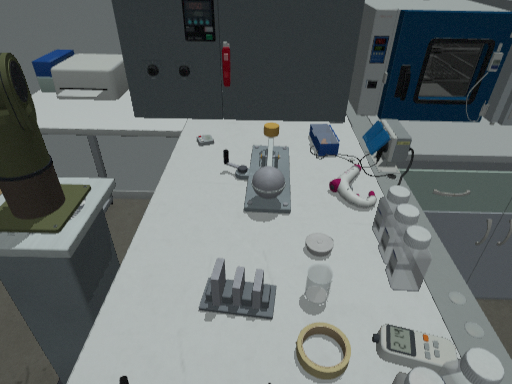

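The top view shows the comparator around (160,182) with the dome at (219,177), the knob at (142,237), and the rack at (358,204). In the side view the tall plate is the leftmost one, nearest the robot, at (218,283). Next I'll measure.

Run:
```python
from h import *
def ld(f):
    z=np.load('pics/'+f+'.npz'); K=z['K']; cm=dict(fx=K[0],fy=K[1],cx=K[2],cy=K[3],pose=z['pose']); return z['im'],world(z['d'],cm),z['d']
im,W,d=ld('top0')
reg=lambda u0,u1,v0,v1:(slice(v0,v1),slice(u0,u1))
# bench
print('bench z',np.median(W[reg(260,330,220,300)][...,2]))
s=reg(320,395,160,250); P=W[s].reshape(-1,3)
for lo,hi,n in [(.082,.1,'tall'),(.058,.072,'short'),(.028,.036,'rib'),(.006,.013,'base')]:
    m=(P[:,2]>lo)&(P[:,2]<hi); Q=P[m]; print(n,m.sum())
    if m.sum()<3: continue
    if n in('tall','base'): print(cv2.minAreaRect((Q[:,:2]*1000).astype(np.float32)),Q.mean(0))
    if n=='short':
        _,lab,c=cv2.kmeans(Q[:,:2].astype(np.float32),2,None,(3,50,1e-6),5,0); print(c); 
        for k in range(2): print(cv2.minAreaRect((Q[lab[:,0]==k][:,:2]*1000).astype(np.float32)))
# comparator
s=reg(75,250,145,260); P=W[s].reshape(-1,3)
for lo,hi,n in [(.012,.024,'base'),(.105,.13,'tops'),(.064,.082,'mid')]:
    Q=P[(P[:,2]>lo)&(P[:,2]<hi)]
    print(n,len(Q),cv2.minAreaRect((Q[:,:2]*1000).astype(np.float32)))
# dome sphere fit
s=reg(195,245,152,202); Q=W[s].reshape(-1,3); Q=Q[Q[:,2]>.09]
A=np.c_[2*Q,np.ones(len(Q))]; x=np.linalg.lstsq(A,(Q**2).sum(1),rcond=None)[0]
print('dome',x[:3],np.sqrt(x[3]+x[:3]@x[:3]),len(Q),Q[:,2].max())
s=reg(70,105,155,195); Q=W[s].reshape(-1,3); Q=Q[Q[:,2]>.1]; print('cw',(Q.min(0)+Q.max(0))/2)
s=reg(130,152,228,245); Q=W[s].reshape(-1,3); Q=Q[Q[:,2]>.055]; print('knob',Q.mean(0),len(Q),Q.min(0),Q.max(0))
s=reg(148,175,200,228); Q=W[s].reshape(-1,3); print('pivot z',np.percentile(Q[:,2],[5,50,95,100]))
s=reg(270,305,112,148);Q=W[s].reshape(-1,3);Q=Q[Q[:,2]>.015];print('dish',(Q.min(0)+Q.max(0))/2)
s=reg(332,366,118,155);Q=W[s].reshape(-1,3);Q=Q[Q[:,2]>.03];print('beaker',(Q.min(0)+Q.max(0))/2 if len(Q) else 0)
for n,sx in [('top0',reg(70,400,140,270))]:
    c=im[sx]; cv2.imwrite('pics/topcrop.png',cv2.resize(c[:,:,::-1],None,fx=2.4,fy=2.4,interpolation=cv2.INTER_CUBIC))
im2,_,_=ld('side0')
c=im2[230:330,190:350]; cv2.imwrite('pics/sidecrop.png',cv2.resize(c[:,:,::-1],None,fx=5,fy=5,interpolation=cv2.INTER_CUBIC))
```

```text
bench z 0.0006354645104476031
tall 187
((530.8781127929688, -287.325439453125), (57.01293182373047, 16.524192810058594), 83.63580322265625) [ 0.5304 -0.2865  0.0901]
short 376
[[ 0.5666 -0.284 ]
 [ 0.6102 -0.2913]]
((550.6978149414062, -284.8160095214844), (55.61796569824219, 59.928871154785156), 88.1932601928711)
((610.7198486328125, -291.814697265625), (55.87439727783203, 16.610801696777344), 83.16423034667969)
rib 479
base 687
((566.3907470703125, -291.2839660644531), (170.9972686767578, 211.0789794921875), 88.68856811523438) [ 0.5658 -0.2814  0.0098]
base 5272 ((616.544189453125, 186.00201416015625), (370.383544921875, 172.91664123535156), 87.86460876464844)
tops 1242 ((643.364013671875, 178.03994750976562), (362.318603515625, 75.300537109375), 85.54188537597656)
mid 593 ((630.071533203125, 145.95713806152344), (186.04116821289062, 292.514892578125), 26.00328254699707)
dome [0.5822 0.0089 0.6529] 0.544774687799935 1107 1.1896668191307547
cw [0.5618 0.1507 0.6449]
knob [0.4936 0.1954 0.1725] 55 [ 0.4545 -0.0581  0.0551] [0.5052 0.2286 1.1897]
pivot z [-0.0008  0.0182  0.0353  1.1897]
dish [ 0.6218 -0.1115  0.6025]
beaker [ 0.6085 -0.1792  0.6098]
```

View pics/topcrop.png

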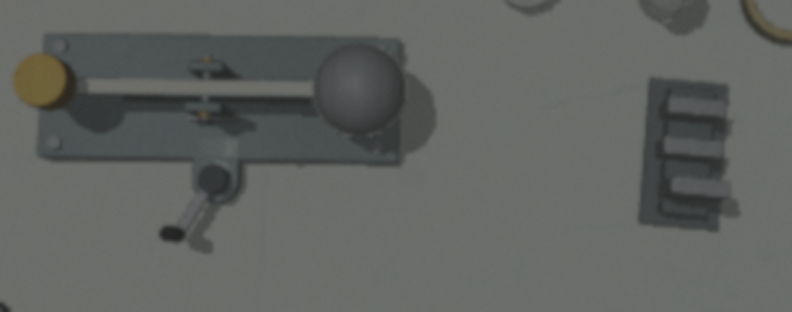

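View pics/sidecrop.png

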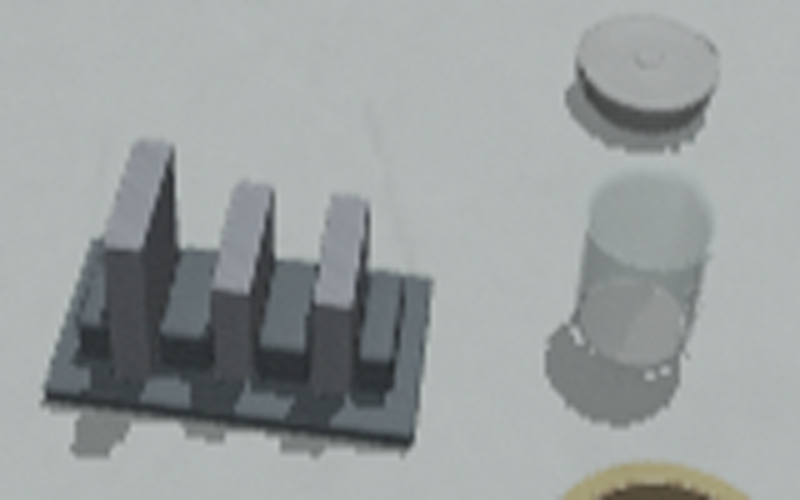

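View pics/wrist0.png

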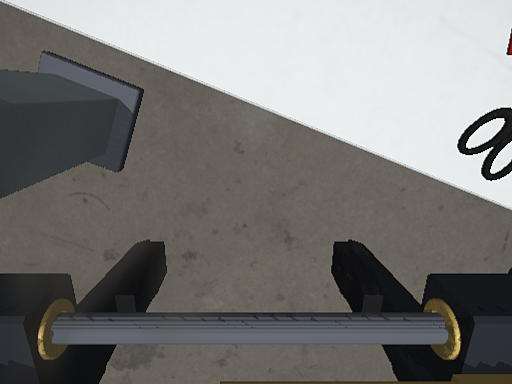

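Run:
```python
from h import *
def ld(f):
    z=np.load('pics/'+f+'.npz'); K=z['K']; cm=dict(fx=K[0],fy=K[1],cx=K[2],cy=K[3],pose=z['pose']); return z['im'],world(z['d'],cm),z['d']
im,W,d=ld('top0')
def pts(u0,u1,v0,v1,lo,hi):
    s=(slice(v0,v1),slice(u0,u1)); m=(d[s]>.1)&(W[s][...,2]>lo)&(W[s][...,2]<hi); return W[s][m]
mr=lambda Q:cv2.minAreaRect((Q[:,:2]*1000).astype(np.float32))
# rack
for v0,v1 in [(170,192),(192,210),(208,232)]:
    Q=pts(340,385,v0,v1,.058,.072 if v0<205 else .1); print(len(Q),mr(Q),Q.mean(0))
for n,b in dict(dome=(195,245,152,202,.095,.2),cw=(70,105,155,195,.105,.2),knob=(130,152,228,247,.06,.2),dish=(270,308,112,150,.018,.1),beaker=(330,368,115,158,.02,.1),lever=(148,175,198,228,.024,.2)).items():
    Q=pts(*b); 
    if len(Q)<4: print(n,len(Q)); continue
    c,rad=cv2.minEnclosingCircle((Q[:,:2]*1000).astype(np.float32)); print(n,len(Q),c,rad,Q[:,2].mean(),Q[:,2].max())
    if n=='dome':
        x=np.linalg.lstsq(np.c_[2*Q,np.ones(len(Q))],(Q**2).sum(1),rcond=None)[0]; print('sph',x[:3],np.sqrt(x[3]+x[:3]@x[:3]))
Q=pts(80,245,148,212,.014,.023); print('base',mr(Q))
# side camera too
im,W,d=ld('side0')
for n,b in dict(dome=(245,292,160,202,.095,.2),cw=(260,282,120,138,.09,.2),knob=(220,232,145,168,.04,.2),piv=(232,252,162,180,.03,.2),tall=(208,230,255,310,.087,.1)).items():
    Q=pts(*b); print('S',n,len(Q),Q.mean(0) if len(Q) else 0,Q.min(0) if len(Q) else 0,Q.max(0) if len(Q) else 0)
    if n=='dome':
        x=np.linalg.lstsq(np.c_[2*Q,np.ones(len(Q))],(Q**2).sum(1),rcond=None)[0]; print('sph',x[:3],np.sqrt(x[3]+x[:3]@x[:3]))
    if n=='tall' and len(Q)>4: print(mr(Q))
```

```text
178 ((610.7198486328125, -291.814697265625), (55.87439727783203, 16.610801696777344), 83.16423034667969) [ 0.6102 -0.2913  0.0661]
179 ((571.0484619140625, -285.7178039550781), (56.33149337768555, 16.358196258544922), 83.52971649169922) [ 0.5708 -0.285   0.0657]
217 ((530.8451538085938, -287.05474853515625), (57.56013488769531, 16.64081382751465), 83.45558166503906) [ 0.5299 -0.2851  0.0873]
dome 1034 (632.3140258789062, 34.34267044067383) 42.74372100830078 0.1128072381585523 0.1285334189295564
sph [0.632  0.0351 0.0817] 0.043497915930582935
cw 411 (643.2093505859375, 334.0928955078125) 25.989303588867188 0.11309831920867279 0.12057935097499262
knob 45 (497.7141418457031, 221.99818420410156) 8.012965202331543 0.07241218343081852 0.07794164431296169
dish 573 (756.4571533203125, -132.33065795898438) 34.286415100097656 0.02348106559181892 0.03028279207642659
beaker 345 (737.5552978515625, -271.1800537109375) 30.731107711791992 0.05168850408146053 0.07384508424706149
lever 180 (552.5841064453125, 186.5472412109375) 39.37435531616211 0.03278842289963396 0.03839975434016374
base ((632.076416015625, 185.58270263671875), (368.748779296875, 141.5287628173828), 87.75858306884766)
S dome 485 [0.6315 0.0147 0.1105] [ 0.591  -0.011   0.0951] [0.6721 0.056  0.1252]
sph [0.6322 0.0329 0.0811] 0.04333109342151557
S cw 165 [0.643  0.3207 0.1065] [0.6194 0.3047 0.0905] [0.6671 0.3531 0.1154]
S knob 51 [0.4985 0.2161 0.0603] [0.4897 0.2104 0.0413] [0.5058 0.225  0.076 ]
S piv 53 [0.547  0.1864 0.0327] [0.5188 0.1692 0.0302] [0.5653 0.2083 0.036 ]
S tall 187 [ 0.5309 -0.2913  0.0902] [ 0.5199 -0.3175  0.087 ] [ 0.5416 -0.2594  0.0928]
((530.96142578125, -288.5945129394531), (57.61241912841797, 16.063318252563477), 83.34380340576172)
```

```bash
cat >> h.py <<'E'
from scipy.spatial.transform import Rotation as R
def down(yaw): # tool x at world yaw (deg), z down
    return R.from_euler('z',yaw,degrees=True)*R.from_euler('x',180,degrees=True)
def go(p,Rt,s=None):
    s=s or r.get_state(); R0=R.from_quat(s['eef_rot'])
    d=R0.inv().apply(np.array(p)-s['tool_pos'])/.06; a=np.degrees((R0.inv()*Rt).as_rotvec())/6
    print('d',d.round(3),'a',a.round(3))
E
python3 - <<'E'
from h import *
go([.531,-.288,.15],down(-6.6))
E
```

```text
d [ 6.494 -2.713  1.888] a [-0.012  0.004  4.661]
```

servo_tool([
  {"dx": 1,"dy": -0.4,"dz": 0.2,"az": 1,"hand": 88},
  {"dx": 2,"dy": -0.8,"dz": 0.5,"az": 2},
  {"dx": 3,"dy": -1.2,"dz": 0.8,"az": 3},
  {"dx": 4,"dy": -1.7,"dz": 1.1,"az": 4},
  {"dx": 5,"dy": -2.1,"dz": 1.4,"az": 4.66},
  {"dx": 6,"dy": -2.5,"dz": 1.7,"az": 4.66},
  {"dx": 6.5,"dy": -2.71,"dz": 1.89,"az": 4.66},
  {"dx": 6.5,"dy": -2.71,"dz": 1.89,"az": 4.66},
  {"dx": 6.5,"dy": -2.71,"dz": 1.89,"az": 4.66},
])

```text
schema error: expected keys dx, dy, dz, ax, ay, az, hand
```

Run:
```python
from h import *
print(r.get_state())
snap('wrist','w1')
go([.531,-.288,.103],down(-6.6))
```

```text
{'clock': 0.15, 'q': array([ 1.2318,  0.6898, -0.1946,  1.5661,  0.1573,  0.9025, -0.2151]), 'qd': array([-0.0003, -0.0015, -0.0008, -0.0033,  0.001 ,  0.0002, -0.0002]), 'joint_torque': array([ -0.0013, -52.786 ,  -1.2686, -15.3587,  -0.0526,   0.0039,
         0.0001]), 'tool_pos': array([ 0.2275, -0.5817,  0.2631]), 'eef_rot': array([ 0.9827,  0.1854, -0.0002, -0.0006]), 'contact_force': array([ 0.2819, -0.5838,  0.0098]), 'moment': array([ 0.0112, -0.0202, -0.0158]), 'opening': 1.0034129060526922}
d [ 6.495 -2.714  2.673] a [-0.01   0.003  4.66 ]
```

View pics/w1.png

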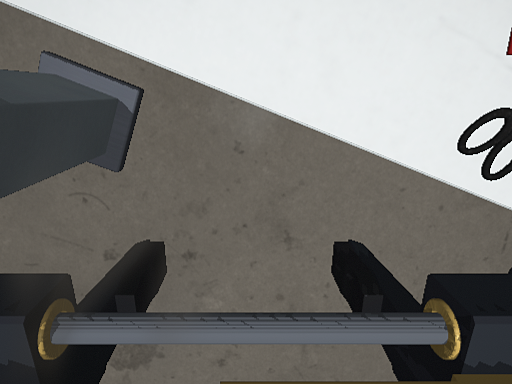

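The call was refused because every row needs all the keys. The arm hasn't moved.

servo_tool([
  {"dx": 1,"dy": -0.4,"dz": 0.2,"ax": 0,"ay": 0,"az": 1,"hand": 88},
  {"dx": 2,"dy": -0.8,"dz": 0.5,"ax": 0,"ay": 0,"az": 2,"hand": 88},
  {"dx": 3,"dy": -1.2,"dz": 0.8,"ax": 0,"ay": 0,"az": 3,"hand": 88},
  {"dx": 4,"dy": -1.7,"dz": 1.1,"ax": 0,"ay": 0,"az": 4,"hand": 88},
  {"dx": 5,"dy": -2.1,"dz": 1.4,"ax": 0,"ay": 0,"az": 4.66,"hand": 88},
  {"dx": 6,"dy": -2.5,"dz": 1.7,"ax": 0,"ay": 0,"az": 4.66,"hand": 88},
  {"dx": 6.5,"dy": -2.71,"dz": 1.89,"ax": 0,"ay": 0,"az": 4.66,"hand": 88},
  {"dx": 6.5,"dy": -2.71,"dz": 1.89,"ax": 0,"ay": 0,"az": 4.66,"hand": 88},
  {"dx": 6.5,"dy": -2.71,"dz": 1.89,"ax": 0,"ay": 0,"az": 4.66,"hand": 88},
])

```text
clock: 1.32
tool_pos: [0.5311, -0.2891, 0.1501]
eef_rot: [0.998, -0.058, -0.001, 0.0]
contact_force: [-0.4, -0.3, -0.2]
opening: 0.999
```

Run:
```python
from h import *
print(r.get_state())
snap('wrist','w2')
go([.531,-.288,.103],down(-6.6))
```

```text
{'clock': 1.325, 'q': array([ 0.4097,  0.8103,  0.0213,  1.731 , -0.0253,  0.6013, -1.2407]), 'qd': array([ 0.0369, -0.0144,  0.0257,  0.0067,  0.0022,  0.0001, -0.0009]), 'joint_torque': array([ -2.4331, -53.0978,   0.5293, -11.4026,  -0.1296,  -0.0922,
        -0.0015]), 'tool_pos': array([ 0.5311, -0.2891,  0.1501]), 'eef_rot': array([ 0.9983, -0.0575, -0.0005,  0.0004]), 'contact_force': array([-0.3853, -0.2572, -0.1754]), 'moment': array([-0.0078,  0.009 , -0.045 ]), 'opening': 0.9992957290015594}
d [ 0.004 -0.039  0.791] a [ 0.014  0.007 -0.019]
```

View pics/w2.png

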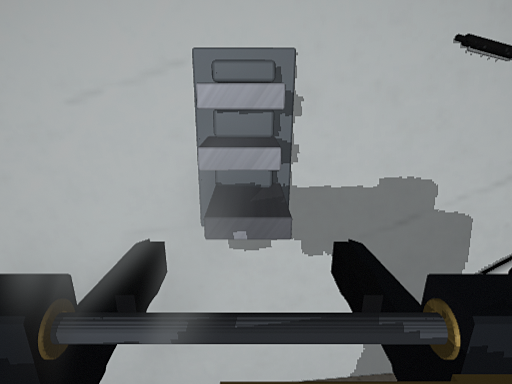

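servo_tool([
  {"dx": 0,"dy": -0.03,"dz": 0.4,"ax": 0,"ay": 0,"az": 0,"hand": 88},
  {"dx": 0,"dy": -0.03,"dz": 0.81,"ax": 0,"ay": 0,"az": 0,"hand": 75},
  {"dx": 0,"dy": -0.03,"dz": 0.81,"ax": 0,"ay": 0,"az": 0,"hand": 60},
  {"dx": 0,"dy": -0.03,"dz": 0.81,"ax": 0,"ay": 0,"az": 0,"hand": 50},
  {"dx": 0,"dy": -0.03,"dz": 0.81,"ax": 0,"ay": 0,"az": 0,"hand": 50},
  {"dx": 0,"dy": -0.03,"dz": 0.81,"ax": 0,"ay": 0,"az": 0,"hand": 50},
  {"dx": 0,"dy": -0.03,"dz": 0.81,"ax": 0,"ay": 0,"az": 0,"hand": 50},
], newtons=20)

```text
clock: 2.25
tool_pos: [0.5323, -0.2882, 0.103]
eef_rot: [0.998, -0.058, 0.001, 0.001]
contact_force: [-1.2, -2.2, 6.5]
opening: 0.633
```

servo_tool([
  {"dx": 0,"dy": 0,"dz": -0.15,"ax": 0,"ay": 0,"az": 0,"hand": 50},
  {"dx": 0,"dy": 0,"dz": -0.4,"ax": 0,"ay": 0,"az": 0,"hand": 50},
  {"dx": 0,"dy": 0,"dz": -0.7,"ax": 0,"ay": 0,"az": 0,"hand": 50},
  {"dx": 0,"dy": 0,"dz": -1.0,"ax": 0,"ay": 0,"az": 0,"hand": 50},
  {"dx": 0,"dy": 0,"dz": -1.3,"ax": 0,"ay": 0,"az": 0,"hand": 50},
  {"dx": 0,"dy": 0,"dz": -1.5,"ax": 0,"ay": 0,"az": 0,"hand": 50},
], newtons=20)

```text
clock: 3.0
tool_pos: [0.5322, -0.2869, 0.1935]
eef_rot: [0.998, -0.058, 0.001, 0.0]
contact_force: [0.1, 0.2, -4.0]
opening: 0.625
```

Run:
```python
from h import *
snap('side','s3')
print(r.get_state()['contact_force'])
# target: bench spot
c=cv2.imread('pics/s3.png')[170:330,150:350]; cv2.imwrite('pics/s3c.png',cv2.resize(c,None,fx=3.5,fy=3.5))
go([.48,-.13,.2],down(-6.6))
```

```text
[ 0.4458 -0.3111 -3.9821]
d [-1.174 -2.503 -0.097] a [ 0.012 -0.032 -0.001]
```

View pics/s3c.png

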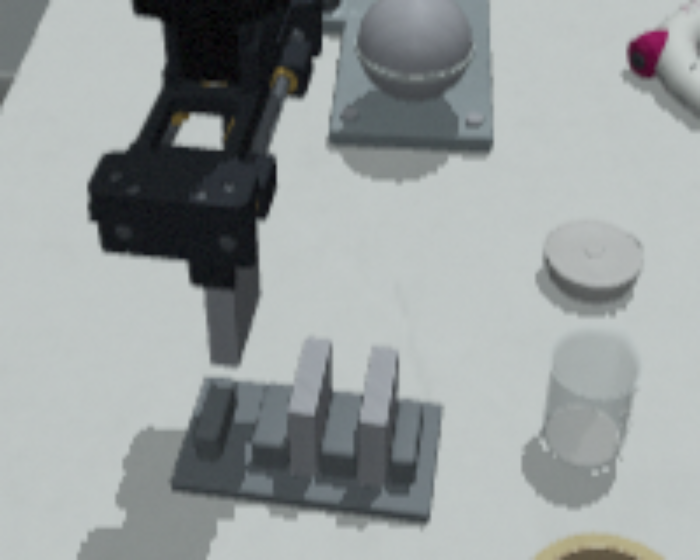

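```bash
cat >> h.py <<'E'
def tilt(yaw,t): return down(yaw)*R.from_euler('y',-t,degrees=True)
E
python3 - <<'E'
from h import *
print(tilt(-6.6,45).as_matrix()[:,2])
go([.51,-.13,.19],tilt(-6.6,0))
go([.51,-.13,.095],tilt(-6.6,45))
E
```

```text
[-0.7024  0.0813 -0.7071]
d [-0.678 -2.561  0.071] a [ 0.012 -0.032 -0.001]
d [-0.683 -2.563  1.655] a [ 0.011 -7.532 -0.005]
```

servo_tool([
  {"dx": 0,"dy": -0.4,"dz": 0,"ax": 0,"ay": 0,"az": 0,"hand": 50},
  {"dx": -0.2,"dy": -1.0,"dz": 0,"ax": 0,"ay": -1,"az": 0,"hand": 50},
  {"dx": -0.4,"dy": -1.6,"dz": 0.3,"ax": 0,"ay": -2,"az": 0,"hand": 50},
  {"dx": -0.6,"dy": -2.2,"dz": 0.6,"ax": 0,"ay": -3,"az": 0,"hand": 50},
  {"dx": -0.68,"dy": -2.56,"dz": 0.9,"ax": 0,"ay": -4,"az": 0,"hand": 50},
  {"dx": -0.68,"dy": -2.56,"dz": 1.2,"ax": 0,"ay": -5,"az": 0,"hand": 50},
  {"dx": -0.68,"dy": -2.56,"dz": 1.4,"ax": 0,"ay": -6,"az": 0,"hand": 50},
  {"dx": -0.68,"dy": -2.56,"dz": 1.6,"ax": 0,"ay": -7,"az": 0,"hand": 50},
  {"dx": -0.68,"dy": -2.56,"dz": 1.65,"ax": 0,"ay": -7.5,"az": 0,"hand": 50},
  {"dx": -0.68,"dy": -2.56,"dz": 1.65,"ax": 0,"ay": -7.5,"az": 0,"hand": 50},
], newtons=20)

```text
clock: 4.3
tool_pos: [0.5097, -0.1294, 0.091]
eef_rot: [0.923, -0.053, -0.381, -0.022]
contact_force: [-0.1, -0.1, -5.0]
opening: 0.636
```

Run:
```python
from h import *
s=r.get_state(); print(s['clock'],s['q'],s['tool_pos'],s['contact_force'])
z=R.from_quat(s['eef_rot']).as_matrix()[:,2]; print(z)
im,d,cm=snap('side','s4')
c=im[170:330,150:350]; cv2.imwrite('pics/s4c.png',cv2.resize(c[:,:,::-1],None,fx=3.5,fy=3.5))
go([.51,-.13,.0715],tilt(-6.6,45))
```

```text
4.3 [ 0.1074  1.1658  0.0896  1.2957 -0.039   1.4656 -1.4885] [ 0.5097 -0.1294  0.091 ] [-0.0657 -0.0579 -5.0091]
[-0.7011  0.0811 -0.7084]
d [0.245 0.007 0.237] a [ 0.001 -0.025  0.001]
```

View pics/s4c.png

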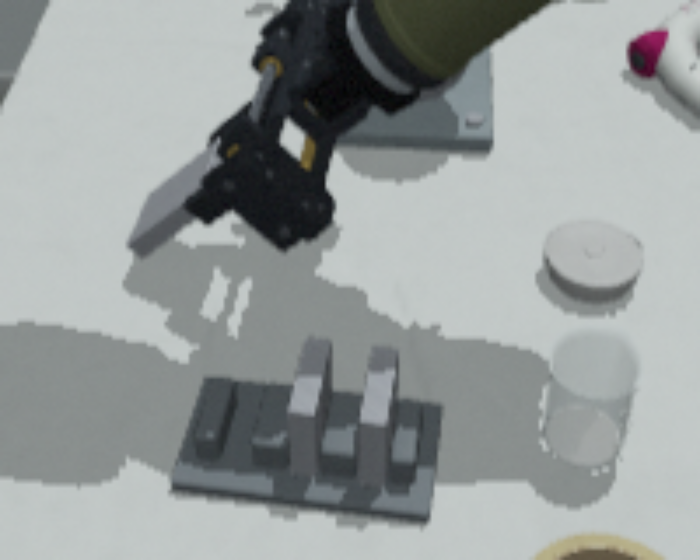

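servo_tool([
  {"dx": 0.06,"dy": 0,"dz": 0.06,"ax": 0,"ay": 0,"az": 0,"hand": 50},
  {"dx": 0.12,"dy": 0,"dz": 0.12,"ax": 0,"ay": 0,"az": 0,"hand": 50},
  {"dx": 0.18,"dy": 0,"dz": 0.18,"ax": 0,"ay": 0,"az": 0,"hand": 50},
  {"dx": 0.22,"dy": 0,"dz": 0.22,"ax": 0,"ay": 0,"az": 0,"hand": 50},
  {"dx": 0.22,"dy": 0,"dz": 0.22,"ax": 0,"ay": 0,"az": 0,"hand": 50},
], newtons=8)

```text
clock: 4.97
tool_pos: [0.5098, -0.1298, 0.0772]
eef_rot: [0.923, -0.053, -0.381, -0.022]
contact_force: [2.3, -0.4, 9.5]
opening: 0.637
```

Run:
```python
from h import *
s=r.get_state(); print(s['clock'],s['q'],s['tool_pos'],s['contact_force'],s['moment'])
im,d,cm=snap('side','s5')
c=im[170:330,150:350]; cv2.imwrite('pics/s5c.png',cv2.resize(c[:,:,::-1],None,fx=3.5,fy=3.5))
f=np.array([.9934,-.115,0]); p0=s['tool_pos']
for x,z,t in [(.0687,.0599,30),(.0733,.0450,15),(.073,.029,0)]:
    p=p0+f*(x-.0594); p[2]=z; go(p,tilt(-6.6,t),s)
```

```text
4.975 [ 0.1083  1.1861  0.0889  1.291  -0.0397  1.4506 -1.4895] [ 0.5098 -0.1298  0.0772] [ 2.3498 -0.4166  9.5324] [ 0.2016  0.3048 -0.0708]
d [ 0.314 -0.     0.095] a [ 0.002  2.488 -0.003]
d [ 0.543 -0.     0.217] a [ 0.003  4.988 -0.003]
d [ 0.728 -0.     0.409] a [ 0.003  7.488 -0.003]
```

View pics/s5c.png

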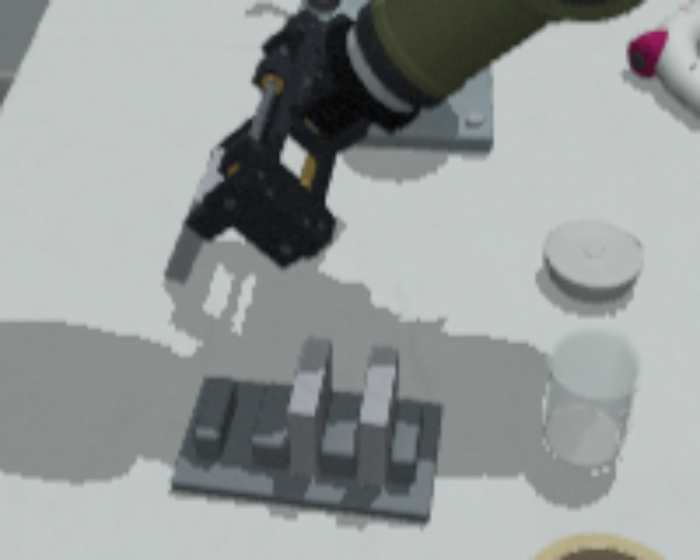

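Run:
```python
from h import *
s=r.get_state()
f=np.array([.9934,-.115,0]); p0=s['tool_pos']
for x,z,t in [(.0574,.073,45),(.0642,.0674,45),(.075,.0537,40),(.077,.0395,20),(.073,.029,0)]:
    p=p0+f*(x-.0487); p[2]=z; go(p,tilt(-6.6,t),s)
```

```text
d [ 0.153 -0.    -0.052] a [ 0.001 -0.012 -0.004]
d [ 0.299 -0.    -0.066] a [ 0.001 -0.012 -0.004]
d [ 0.588 -0.    -0.032] a [ 0.001  0.821 -0.004]
d [ 0.778 -0.     0.112] a [ 0.002  4.155 -0.004]
d [ 0.855 -0.     0.283] a [ 0.003  7.488 -0.003]
```

servo_tool([
  {"dx": 0.06,"dy": 0,"dz": -0.06,"ax": 0,"ay": 0,"az": 0,"hand": 50},
  {"dx": 0.12,"dy": 0,"dz": -0.08,"ax": 0,"ay": 0,"az": 0,"hand": 50},
  {"dx": 0.2,"dy": 0,"dz": -0.09,"ax": 0,"ay": 0,"az": 0,"hand": 50},
  {"dx": 0.27,"dy": 0,"dz": -0.09,"ax": 0,"ay": 0,"az": 0,"hand": 50},
  {"dx": 0.42,"dy": 0,"dz": -0.08,"ax": 0,"ay": 0.4,"az": 0,"hand": 50},
  {"dx": 0.56,"dy": 0,"dz": -0.06,"ax": 0,"ay": 0.8,"az": 0,"hand": 50},
  {"dx": 0.56,"dy": 0,"dz": -0.06,"ax": 0,"ay": 0.8,"az": 0,"hand": 50},
], newtons=6)

```text
clock: 5.9
tool_pos: [0.5366, -0.1328, 0.0529]
eef_rot: [0.938, -0.054, -0.341, -0.02]
contact_force: [1.7, -0.1, -3.1]
opening: 0.635
```

Run:
```python
from h import *
s=r.get_state(); print(s['clock'],s['tool_pos'],s['contact_force'],s['moment'],s['opening'])
im,d,cm=snap('side','s6')
c=im[170:330,150:350]; cv2.imwrite('pics/s6c.png',cv2.resize(c[:,:,::-1],None,fx=3.5,fy=3.5))
```

```text
5.9 [ 0.5366 -0.1328  0.0529] [ 1.7259 -0.0961 -3.0607] [-0.0729 -1.2013 -0.0181] 0.6350141901770452
```

View pics/s6c.png

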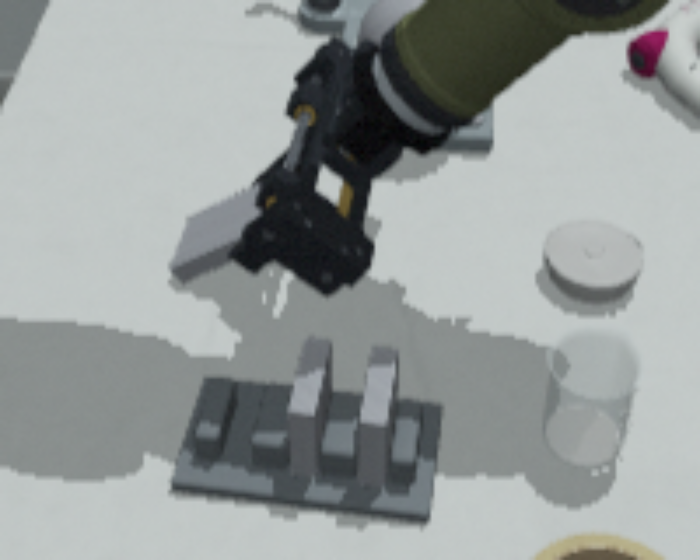

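Run:
```python
from h import *
s=r.get_state()
f=np.array([.9934,-.115,0]); p0=s['tool_pos']
for x,z,t in [(.0764,.0467,30),(.077,.0385,20),(.075,.033,10),(.073,.028,0)]:
    p=p0+f*(x-.0757); p[2]=z; go(p,tilt(-6.6,t),s)
```

```text
d [ 0.074 -0.     0.069] a [0.001 1.677 0.001]
d [ 0.169 -0.     0.168] a [0.001 3.343 0.001]
d [ 0.203 -0.     0.259] a [0.001 5.01  0.001]
d [ 0.231 -0.     0.344] a [0.001 6.677 0.001]
```

servo_tool([
  {"dx": 0.04,"dy": 0,"dz": 0.035,"ax": 0,"ay": 0.8,"az": 0,"hand": 50},
  {"dx": 0.075,"dy": 0,"dz": 0.07,"ax": 0,"ay": 1.68,"az": 0,"hand": 50},
  {"dx": 0.12,"dy": 0,"dz": 0.12,"ax": 0,"ay": 2.5,"az": 0,"hand": 50},
  {"dx": 0.17,"dy": 0,"dz": 0.17,"ax": 0,"ay": 3.34,"az": 0,"hand": 50},
  {"dx": 0.19,"dy": 0,"dz": 0.21,"ax": 0,"ay": 4.2,"az": 0,"hand": 50},
  {"dx": 0.2,"dy": 0,"dz": 0.26,"ax": 0,"ay": 5.0,"az": 0,"hand": 50},
  {"dx": 0.22,"dy": 0,"dz": 0.3,"ax": 0,"ay": 5.8,"az": 0,"hand": 50},
  {"dx": 0.23,"dy": 0,"dz": 0.33,"ax": 0,"ay": 6.67,"az": 0,"hand": 50},
  {"dx": 0.23,"dy": 0,"dz": 0.33,"ax": 0,"ay": 6.67,"az": 0,"hand": 50},
], newtons=5)

```text
clock: 7.08
tool_pos: [0.53, -0.1321, 0.0284]
eef_rot: [0.998, -0.058, -0.005, -0.0]
contact_force: [-0.7, 0.6, -3.8]
opening: 0.633
```

Run:
```python
from h import *
s=r.get_state(); print(s['clock'],s['tool_pos'],s['contact_force'],s['moment'],s['opening'])
im,d,cm=snap('side','s7')
c=im[170:330,150:350]; cv2.imwrite('pics/s7c.png',cv2.resize(c[:,:,::-1],None,fx=3.5,fy=3.5))
```

```text
7.075 [ 0.53   -0.1321  0.0284] [-0.6866  0.6251 -3.7765] [ 0.0591  0.0797 -0.0152] 0.6326886188692384
```

View pics/s7c.png

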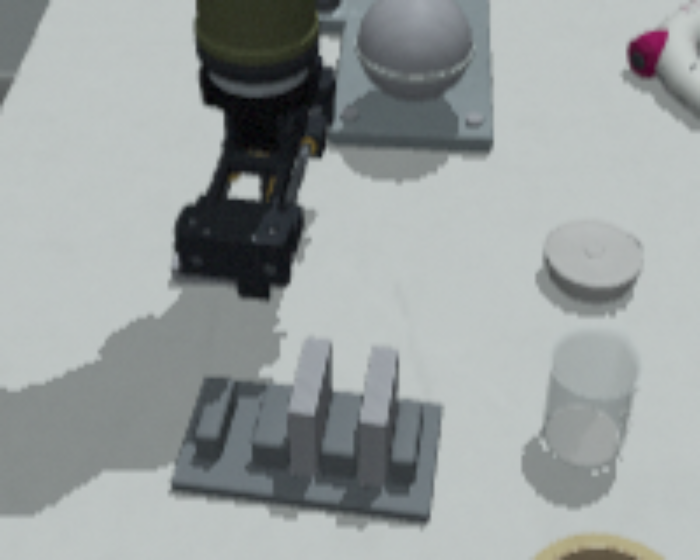

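servo_tool([
  {"dx": 0,"dy": 0,"dz": 0.03,"ax": 0,"ay": 0,"az": 0,"hand": 56},
  {"dx": 0,"dy": 0,"dz": 0.03,"ax": 0,"ay": 0,"az": 0,"hand": 60},
  {"dx": 0,"dy": 0,"dz": 0.0,"ax": 0,"ay": 0,"az": 0,"hand": 75},
  {"dx": 0,"dy": 0,"dz": 0,"ax": 0,"ay": 0,"az": 0,"hand": 85},
  {"dx": 0,"dy": 0,"dz": -0.5,"ax": 0,"ay": 0,"az": 0,"hand": 88},
  {"dx": -0.6,"dy": 0,"dz": -1.4,"ax": 0,"ay": 0,"az": 0,"hand": 88},
  {"dx": -1.0,"dy": 0,"dz": -2.2,"ax": 0,"ay": 0,"az": 0,"hand": 88},
  {"dx": -1.0,"dy": 0,"dz": -2.2,"ax": 0,"ay": 0,"az": 0,"hand": 88},
  {"dx": -1.0,"dy": 0,"dz": -2.2,"ax": 0,"ay": 0,"az": 0,"hand": 88},
], newtons=5)

```text
clock: 8.25
tool_pos: [0.4744, -0.1254, 0.161]
eef_rot: [0.998, -0.057, -0.001, -0.0]
contact_force: [-1.2, 0.4, -0.1]
opening: 0.997
```

Run:
```python
from h import *
s=r.get_state(); print(s['clock'],s['tool_pos'],s['contact_force'])
im,d,cm=snap('wrist','w8'); W=world(d,cm)
print(cm['pose'])
m=(d>.05)&(W[...,2]>.012)&(W[...,2]<.021)&(W[...,0]>.40)&(W[...,0]<.60)&(W[...,1]>-.2)&(W[...,1]<-.06)
Q=W[m]; print(len(Q),cv2.minAreaRect((Q[:,:2]*1000).astype(np.float32)),Q[:,2].min(),Q[:,2].mean(),Q[:,2].max())
print(np.polyfit(Q[:,0],Q[:,2],1),np.polyfit(Q[:,1],Q[:,2],1))
im,d,cm=snap('side','s8'); W=world(d,cm)
m=(d>.05)&(W[...,2]>.012)&(W[...,2]<.021)&(W[...,0]>.40)&(W[...,0]<.60)&(W[...,1]>-.2)&(W[...,1]<-.06)
Q=W[m]; print('side',len(Q),cv2.minAreaRect((Q[:,:2]*1000).astype(np.float32)),Q[:,2].mean())
```

```text
8.25 [ 0.4744 -0.1254  0.161 ] [-1.1949  0.3688 -0.1403]
[[-0.1139  0.9412  0.3181  0.5566]
 [-0.9935 -0.1078 -0.0369 -0.1342]
 [-0.0005 -0.3203  0.9473  0.2826]
 [ 0.      0.      0.      1.    ]]
6054 ((511.6438903808594, -128.9349822998047), (56.1309928894043, 79.07540130615234), 83.49205780029297) 0.013961758884787734 0.016737917963029616 0.019345995162785012
[-0.0007  0.0171] [0.0003 0.0168]
side 555 ((511.3712158203125, -131.68893432617188), (59.604881286621094, 80.01283264160156), 83.69306182861328) 0.016136170925163295
```

View pics/w8.png

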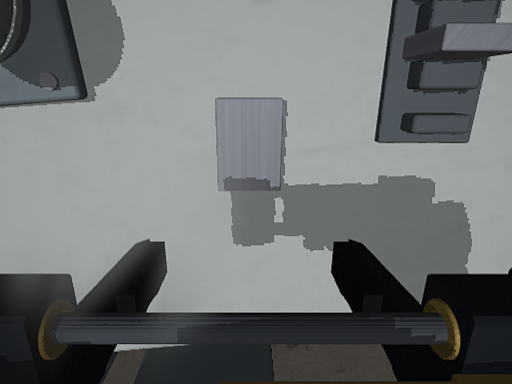

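View pics/s8.png

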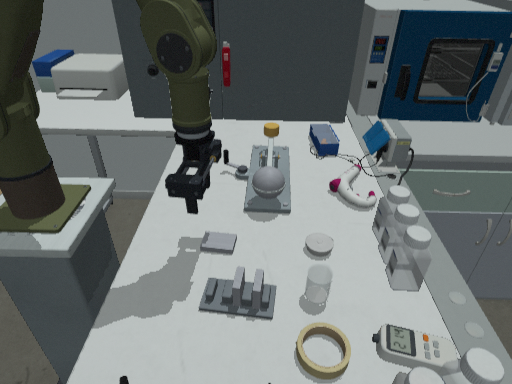

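Run:
```python
from h import *
go([.5115,-.1305,.0275],down(-6.5))
```

```text
d [0.639 0.015 2.205] a [-0.002  0.039 -0.013]
```

servo_tool([
  {"dx": 0.4,"dy": 0.01,"dz": 0.5,"ax": 0,"ay": 0,"az": 0,"hand": 88},
  {"dx": 0.64,"dy": 0.015,"dz": 1.2,"ax": 0,"ay": 0.04,"az": 0,"hand": 88},
  {"dx": 0.64,"dy": 0.015,"dz": 1.8,"ax": 0,"ay": 0.04,"az": 0,"hand": 88},
  {"dx": 0.64,"dy": 0.015,"dz": 2.1,"ax": 0,"ay": 0.04,"az": 0,"hand": 80},
  {"dx": 0.64,"dy": 0.015,"dz": 2.2,"ax": 0,"ay": 0.04,"az": 0,"hand": 70},
  {"dx": 0.64,"dy": 0.015,"dz": 2.2,"ax": 0,"ay": 0.04,"az": 0,"hand": 60},
  {"dx": 0.64,"dy": 0.015,"dz": 2.2,"ax": 0,"ay": 0.04,"az": 0,"hand": 50},
  {"dx": 0.64,"dy": 0.015,"dz": 2.2,"ax": 0,"ay": 0.04,"az": 0,"hand": 50},
  {"dx": 0.64,"dy": 0.015,"dz": 2.2,"ax": 0,"ay": 0.04,"az": 0,"hand": 50},
], newtons=20)

```text
clock: 9.48
tool_pos: [0.5119, -0.1306, 0.0297]
eef_rot: [0.998, -0.057, 0.001, 0.0]
contact_force: [0.2, 1.0, 2.9]
opening: 0.633
```

Run:
```python
from h import *
s=r.get_state(); print(s['clock'],s['tool_pos'],s['contact_force'],s['opening'])
go([.632,.034,.185],down(-6.5))
```

```text
9.475 [ 0.5119 -0.1306  0.0297] [0.2264 0.9761 2.861 ] 0.6325122590528595
d [ 1.681 -2.956 -2.584] a [-0.001 -0.024 -0.015]
```

servo_tool([
  {"dx": 0,"dy": 0,"dz": -0.15,"ax": 0,"ay": 0,"az": 0,"hand": 50},
  {"dx": 0,"dy": 0,"dz": -0.7,"ax": 0,"ay": 0,"az": 0,"hand": 50},
  {"dx": 0,"dy": -0.1,"dz": -1.5,"ax": 0,"ay": 0,"az": 0,"hand": 50},
  {"dx": 0.3,"dy": -0.6,"dz": -2.2,"ax": 0,"ay": 0,"az": 0,"hand": 50},
  {"dx": 0.7,"dy": -1.3,"dz": -2.7,"ax": 0,"ay": 0,"az": 0,"hand": 50},
  {"dx": 1.1,"dy": -2.0,"dz": -2.7,"ax": 0,"ay": 0,"az": 0,"hand": 50},
  {"dx": 1.45,"dy": -2.6,"dz": -2.6,"ax": 0,"ay": 0,"az": 0,"hand": 50},
  {"dx": 1.68,"dy": -2.96,"dz": -2.6,"ax": 0,"ay": 0,"az": 0,"hand": 50},
  {"dx": 1.68,"dy": -2.96,"dz": -2.6,"ax": 0,"ay": 0,"az": 0,"hand": 50},
  {"dx": 1.68,"dy": -2.96,"dz": -2.6,"ax": 0,"ay": 0,"az": 0,"hand": 50},
], newtons=20)

```text
clock: 10.72
tool_pos: [0.6303, 0.0326, 0.1846]
eef_rot: [0.998, -0.058, -0.001, 0.001]
contact_force: [-0.1, -1.2, -5.8]
opening: 0.632
```

Run:
```python
from h import *
s=r.get_state(); print(s['clock'],s['tool_pos'],s['eef_rot'],s['contact_force'],s['moment'],s['opening'])
im,d,cm=snap('wrist','w9')
im,d,cm=snap('side','s9'); c=im[100:230,190:350]; cv2.imwrite('pics/s9c.png',cv2.resize(c[:,:,::-1],None,fx=4.5,fy=4.5))
```

```text
10.725 [0.6303 0.0326 0.1846] [ 0.9983 -0.0582 -0.0007  0.0009] [-0.1181 -1.1632 -5.8471] [-0.0342  0.0168 -0.0147] 0.6318964163767724
```

View pics/w9.png

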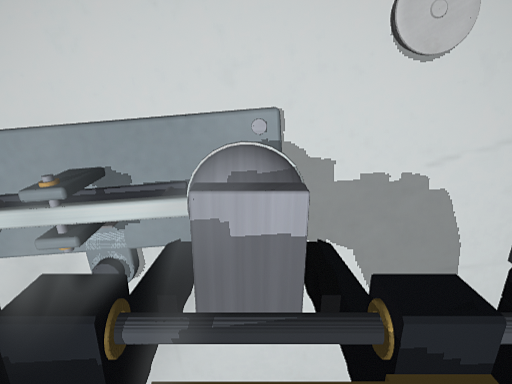

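View pics/s9c.png

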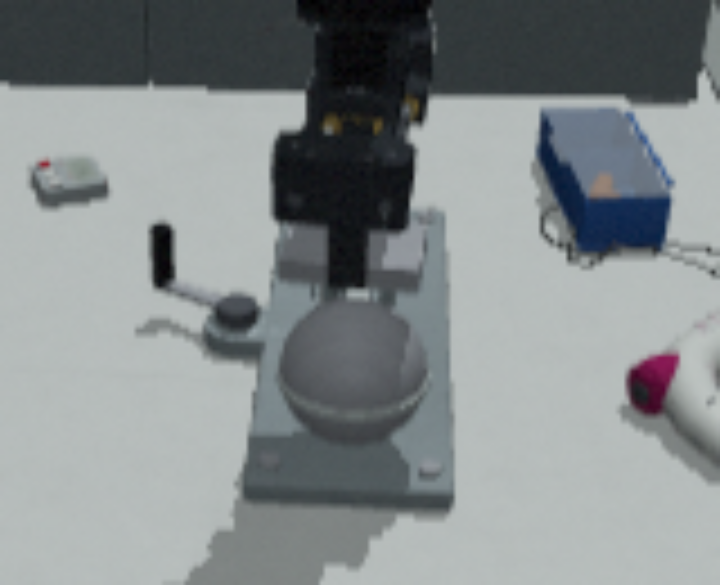

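Run:
```python
from h import *
def ld(f):
    z=np.load('pics/'+f+'.npz'); K=z['K']; cm=dict(fx=K[0],fy=K[1],cx=K[2],cy=K[3],pose=z['pose']); return z['im'],world(z['d'],cm),z['d']
for f in ['w9','s9']:
    im,W,d=ld(f); zz=W[...,2]
    m=(d>.05)&(zz>.155)&(zz<.18)&(abs(W[...,0]-.632)<.07)&(abs(W[...,1]-.033)<.06)
    if f=='w9':
        m[:, :190]=0; m[:,312:]=0; m[312:]=0
        m&=(zz>.166)
    Q=W[m]; print(f,len(Q),Q.min(0),Q.max(0),np.percentile(Q[:,2],[5,50,95]))
    u=np.array([np.cos(np.radians(-6.6)),np.sin(np.radians(-6.6))]); v=np.array([-u[1],u[0]])
    a=(Q[:,:2]-[.6303,.0326])@u; b=(Q[:,:2]-[.6303,.0326])@v
    print('along x',np.percentile(a,[0,.5,99.5,100]),'b',np.percentile(b,[0,1,99,100]))
    if f=='s9':
        q=Q[Q[:,1]<.01]; print('fit',np.polyfit(Q[:,0],Q[:,2],1))
    D=W[(d>.05)&(zz>.095)&(zz<.127)&(np.hypot(W[...,0]-.632,W[...,1]-.034)<.043)]
    x=np.linalg.lstsq(np.c_[2*D,np.ones(len(D))],(D**2).sum(1),rcond=None)[0]; print('sph',len(D),x[:3],np.sqrt(x[3]+x[:3]@x[:3]))
    # fixed R=45 fit with centre z = .077
    from scipy.optimize import least_squares
    print(least_squares(lambda c:np.linalg.norm(D-np.r_[c],axis=1)-.045,[.632,.034,.077],loss='soft_l1',f_scale=.001).x)
```

```text
w9 14465 [0.6005 0.0012 0.166 ] [0.673  0.0636 0.18  ] [0.1704 0.1716 0.1726]
along x [-0.0275 -0.026   0.0398  0.0403] b [-0.0305 -0.0272  0.0285  0.0301]
sph 2304 [0.6328 0.0349 0.0808] 0.04397156001072483
[0.6319 0.035  0.0801]
s9 360 [ 0.5886 -0.0126  0.156 ] [0.6717 0.0516 0.1788] [0.1583 0.1706 0.1736]
along x [-0.0402 -0.0392  0.0397  0.0397] b [-0.0455 -0.0448  0.0203  0.0233]
fit [0.0041 0.166 ]
sph 473 [0.6322 0.0329 0.0816] 0.043043671162214935
[0.6322 0.034  0.0794]
```

Run:
```python
from h import *
go([.6323,.0342,.157],down(-6.6))
```

```text
d [ 0.024 -0.038  0.465] a [ 0.016  0.003 -0.022]
```

servo_tool([
  {"dx": 0.02,"dy": -0.03,"dz": 0.15,"ax": 0,"ay": 0,"az": 0,"hand": 50},
  {"dx": 0.025,"dy": -0.04,"dz": 0.35,"ax": 0,"ay": 0,"az": 0,"hand": 50},
  {"dx": 0.025,"dy": -0.04,"dz": 0.45,"ax": 0,"ay": 0,"az": 0,"hand": 50},
  {"dx": 0.025,"dy": -0.04,"dz": 0.46,"ax": 0,"ay": 0,"az": 0,"hand": 50},
  {"dx": 0.025,"dy": -0.04,"dz": 0.46,"ax": 0,"ay": 0,"az": 0,"hand": 50},
], newtons=20)

```text
clock: 11.45
tool_pos: [0.6337, 0.0363, 0.1574]
eef_rot: [0.998, -0.058, 0.001, 0.0]
contact_force: [-0.2, -0.1, -4.4]
opening: 0.633
```

Run:
```python
from h import *
s=r.get_state(); print(s['clock'],s['tool_pos'],s['eef_rot'],s['contact_force'],s['moment'],s['opening'])
go([.6323,.0342,.151],down(-6.6))
```

```text
11.45 [0.6337 0.0363 0.1574] [ 0.9983 -0.0576  0.0007  0.0001] [-0.1572 -0.0788 -4.4196] [ 0.0434 -0.0401 -0.0268] 0.6328297088166525
d [-0.019  0.037  0.107] a [ 0.001 -0.013 -0.   ]
```

servo_tool([
  {"dx": -0.02,"dy": 0.035,"dz": 0.03,"ax": 0,"ay": 0,"az": 0,"hand": 50},
  {"dx": -0.02,"dy": 0.035,"dz": 0.06,"ax": 0,"ay": 0,"az": 0,"hand": 50},
  {"dx": -0.02,"dy": 0.035,"dz": 0.06,"ax": 0,"ay": 0,"az": 0,"hand": 50},
  {"dx": -0.02,"dy": 0.035,"dz": 0.06,"ax": 0,"ay": 0,"az": 0,"hand": 50},
], newtons=20)

```text
clock: 11.95
tool_pos: [0.6322, 0.0343, 0.1539]
eef_rot: [0.998, -0.058, 0.001, 0.0]
contact_force: [-0.5, 0.4, -4.4]
opening: 0.633
```

Run:
```python
from h import *
for i in range(3):
    s=r.get_state(); print(s['clock'],s['tool_pos'],s['eef_rot'],s['contact_force'],s['moment'],s['opening'])
    snap(['side','wrist','top'][i],'p%d'%i)
im=cv2.imread('pics/p0.png')[100:230,190:350]; cv2.imwrite('pics/p0c.png',cv2.resize(im,None,fx=4.5,fy=4.5))
```

```text
11.95 [0.6322 0.0343 0.1539] [ 0.9983 -0.0576  0.0007  0.0001] [-0.4976  0.3669 -4.4224] [-0.0797  0.0137 -0.0376] 0.6334969536542562
12.0 [0.6322 0.0343 0.1539] [ 0.9983 -0.0576  0.0007  0.0001] [ 0.0033 -0.0683 -3.7576] [-0.0755  0.0798  0.0255] 0.6323523048786261
12.05 [0.6322 0.0343 0.1539] [ 0.9983 -0.0576  0.0007  0.0001] [ 0.4961 -0.484  -4.0622] [-0.1313  0.0594 -0.021 ] 0.632579834883185
```

View pics/p0c.png

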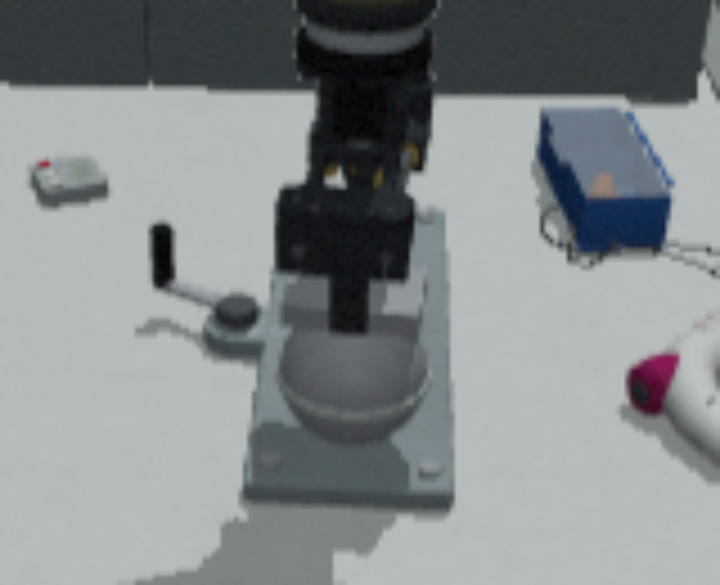

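servo_tool([
  {"dx": 0,"dy": 0,"dz": 0.025,"ax": 0,"ay": 0,"az": 0,"hand": 50},
  {"dx": 0,"dy": 0,"dz": 0.05,"ax": 0,"ay": 0,"az": 0,"hand": 50},
  {"dx": 0,"dy": 0,"dz": 0.05,"ax": 0,"ay": 0,"az": 0,"hand": 50},
], newtons=20)

```text
clock: 12.48
tool_pos: [0.6322, 0.0335, 0.151]
eef_rot: [0.998, -0.058, 0.001, 0.001]
contact_force: [-0.6, -2.3, 0.3]
opening: 0.633
```

servo_tool([
  {"dx": 0,"dy": -0.01,"dz": -0.005,"ax": 0,"ay": 0,"az": 0,"hand": 50},
  {"dx": 0,"dy": -0.01,"dz": -0.005,"ax": 0,"ay": 0,"az": 0,"hand": 57},
  {"dx": 0,"dy": -0.01,"dz": -0.005,"ax": 0,"ay": 0,"az": 0,"hand": 60},
  {"dx": 0,"dy": -0.01,"dz": -0.005,"ax": 0,"ay": 0,"az": 0,"hand": 66},
  {"dx": 0,"dy": -0.01,"dz": -0.005,"ax": 0,"ay": 0,"az": 0,"hand": 74},
  {"dx": 0,"dy": -0.01,"dz": -0.005,"ax": 0,"ay": 0,"az": 0,"hand": 82},
  {"dx": 0,"dy": -0.01,"dz": -0.005,"ax": 0,"ay": 0,"az": 0,"hand": 85},
], newtons=4)

```text
clock: 13.35
tool_pos: [0.6322, 0.0353, 0.1511]
eef_rot: [0.998, -0.057, 0.001, -0.0]
contact_force: [0.0, 0.2, 0.3]
opening: 0.967
```

Run:
```python
from h import *
s=r.get_state(); print(s['clock'],s['tool_pos'],s['contact_force'],s['opening'])
im,d,cm=snap('wrist','w10')
im,d,cm=snap('side','s10'); c=im[100:230,190:350]; cv2.imwrite('pics/s10c.png',cv2.resize(c[:,:,::-1],None,fx=4.5,fy=4.5))
```

```text
13.35 [0.6322 0.0353 0.1511] [0.0023 0.2295 0.2977] 0.9672589306677282
```

View pics/w10.png

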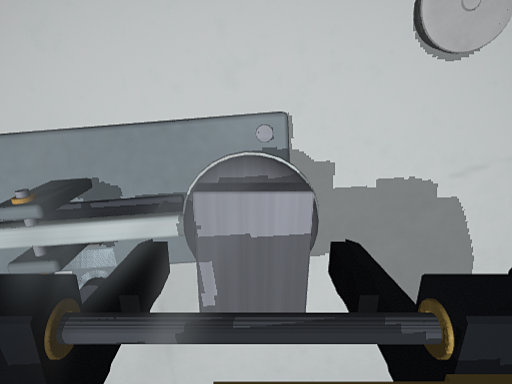

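View pics/s10c.png

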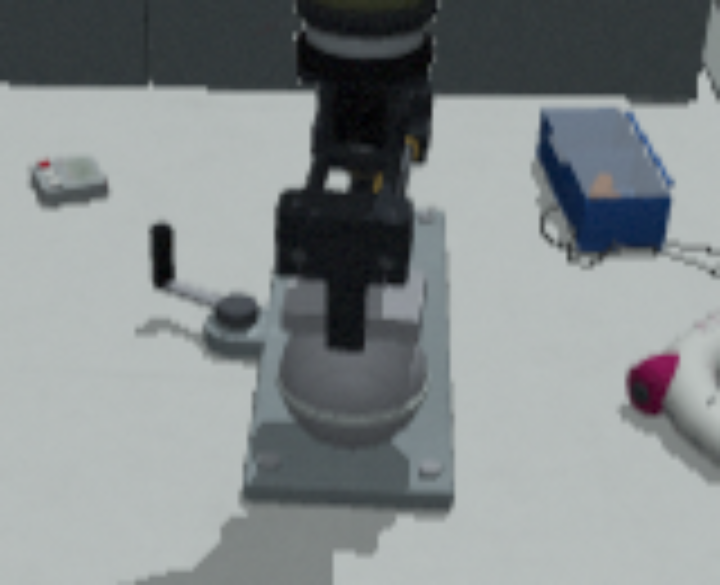

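servo_tool([
  {"dx": 0,"dy": 0,"dz": -0.2,"ax": 0,"ay": 0,"az": 0,"hand": 86},
  {"dx": 0,"dy": 0,"dz": -0.7,"ax": 0,"ay": 0,"az": 0,"hand": 86},
  {"dx": -0.4,"dy": 0,"dz": -1.3,"ax": 0,"ay": 0,"az": 0,"hand": 86},
  {"dx": -1.0,"dy": -0.5,"dz": -1.4,"ax": 0,"ay": 0,"az": 0,"hand": 86},
  {"dx": -1.6,"dy": -1.3,"dz": -1.4,"ax": 0,"ay": 0,"az": 0,"hand": 86},
  {"dx": -2.2,"dy": -2.0,"dz": -1.2,"ax": 0,"ay": 0,"az": 0,"hand": 70},
  {"dx": -2.5,"dy": -2.5,"dz": -1.0,"ax": 0,"ay": 0,"az": 0,"hand": 50},
  {"dx": -2.5,"dy": -2.8,"dz": -0.8,"ax": 0,"ay": 0,"az": 0,"hand": 45},
  {"dx": -2.5,"dy": -2.8,"dz": -0.8,"ax": 0,"ay": 0,"az": 0,"hand": 45},
], newtons=10)

```text
clock: 14.58
tool_pos: [0.5032, 0.2198, 0.1985]
eef_rot: [0.998, -0.057, 0.001, 0.0]
contact_force: [-0.4, 0.3, 1.2]
opening: 0.547
```

```bash
cat >> h.py <<'E'
def plate(cam,fn,zlo=.128,zhi=.155):
    im,d,cm=snap(cam,fn); W=world(d,cm)
    m=(d>.05)&(W[...,2]>zlo)&(W[...,2]<zhi)&(np.hypot(W[...,0]-.632,W[...,1]-.034)<.06)
    Q=W[m]; 
    if len(Q)<20: print('few',len(Q)); return im
    A=np.c_[Q[:,0]-.632,Q[:,1]-.034,np.ones(len(Q))]; c=np.linalg.lstsq(A,Q[:,2],rcond=None)[0]
    res=abs(Q[:,2]-A@c); k=res<.003; c=np.linalg.lstsq(A[k],Q[k,2],rcond=None)[0]
    print(cam,len(Q),cv2.minAreaRect((Q[:,:2]*1000).astype(np.float32)),'plane slope x,y,z0',c)
    return im
E
python3 - <<'E'
from h import *
s=r.get_state(); print(s['clock'],s['tool_pos'],s['contact_force'],s['opening'])
plate('top','t11'); im=plate('side','s11'); c=im[100:230,190:350]; cv2.imwrite('pics/s11c.png',cv2.resize(c[:,:,::-1],None,fx=4.5,fy=4.5))
snap('wrist','w11')
go([.4985,.2205,.075],down(-6.6))
E
```

```text
14.575 [0.5032 0.2198 0.1985] [-0.3921  0.2652  1.1943] 0.5465314919532799
top 925 ((631.3548583984375, 34.49388122558594), (56.30768585205078, 80.19171142578125), 83.42322540283203) plane slope x,y,z0 [0.0178 0.018  0.138 ]
side 430 ((631.36572265625, 30.997875213623047), (59.55380630493164, 80.1942138671875), 84.0073013305664) plane slope x,y,z0 [0.0158 0.0373 0.1374]
d [-0.099 -0.05   2.071] a [ 0.01  -0.024 -0.031]
```

View pics/s11c.png

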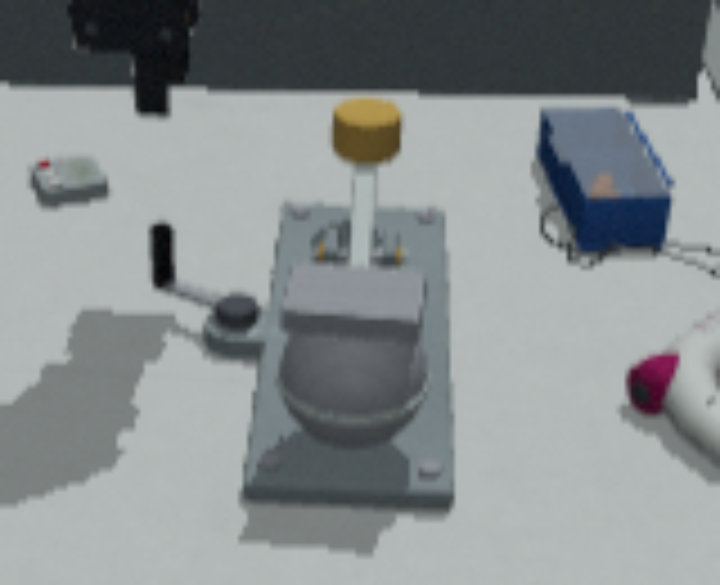

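View pics/w11.png

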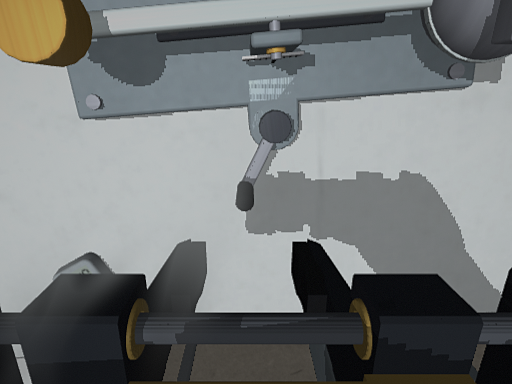

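View pics/t11.png

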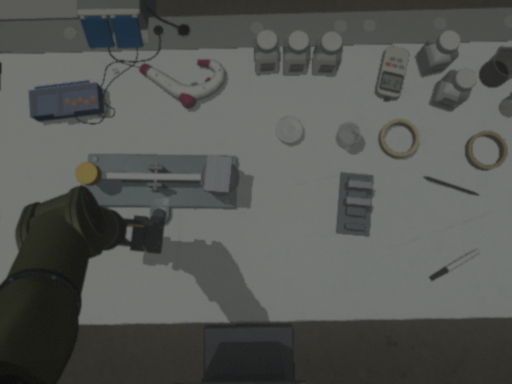

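Run:
```python
from h import *
z=np.load('pics/w11.npz'); T=z['pose']; fx,fy,cx,cy=z['K']
def ray(u,v,h):
    q=T[:3,:3]@np.array([(u-cx)/fx,-(v-cy)/fy,-1]); o=T[:3,3]; return o+q*(h-o[2])/q[2]
print(z['d'][126,276],z['d'][187,245]); cm=dict(fx=fx,fy=fy,cx=cx,cy=cy,pose=T); W=world(z['d'],cm); print(W[126,276],W[184:192:3,245])
m=(W[...,2]>.066)&(W[...,2]<.08); m[:150]=0;m[215:]=0;m[:,:225]=0;m[:,265:]=0
Q=W[m]; print('knob',len(Q),cv2.minEnclosingCircle((Q[:,:2]*1000).astype(np.float32)))
p=ray(276,126,W[126,276][2]); k=ray(245,187,.074); print(p,k)
k=np.r_[np.array(cv2.minEnclosingCircle((Q[:,:2]*1000).astype(np.float32))[0])/1000]
v=k-p[:2]; print(np.hypot(*v),np.degrees(np.arctan2(v[1],v[0])))
```

```text
0.28219044 0.27950126
[0.5535 0.1871 0.0334] [[0.5055 0.2211 0.0438]
 [0.5055 0.221  0.0535]
 [0.5053 0.2209 0.062 ]]
knob 288 ((498.3828430175781, 222.35401916503906), 7.89119291305542)
[0.5535 0.1871 0.0334] [0.5117 0.2201 0.074 ]
0.06546181757985851 147.42708808992947
```

Run:
```python
from h import *
go([.4985,.2222,.070],down(-5))
```

```text
d [-0.103 -0.078  2.155] a [ 0.01  -0.024 -0.298]
```

servo_tool([
  {"dx": -0.1,"dy": -0.078,"dz": 0.6,"ax": 0,"ay": 0,"az": -0.3,"hand": 45},
  {"dx": -0.1,"dy": -0.078,"dz": 1.2,"ax": 0,"ay": 0,"az": -0.3,"hand": 45},
  {"dx": -0.1,"dy": -0.078,"dz": 1.7,"ax": 0,"ay": 0,"az": -0.3,"hand": 45},
  {"dx": -0.1,"dy": -0.078,"dz": 2.05,"ax": 0,"ay": 0,"az": -0.3,"hand": 45},
  {"dx": -0.1,"dy": -0.078,"dz": 2.15,"ax": 0,"ay": 0,"az": -0.3,"hand": 34},
  {"dx": -0.1,"dy": -0.078,"dz": 2.15,"ax": 0,"ay": 0,"az": -0.3,"hand": 30},
  {"dx": -0.1,"dy": -0.078,"dz": 2.15,"ax": 0,"ay": 0,"az": -0.3,"hand": 30},
], newtons=10)

```text
clock: 15.6
tool_pos: [0.498, 0.2243, 0.0709]
eef_rot: [0.999, -0.042, 0.001, -0.0]
contact_force: [0.4, -0.6, 0.1]
opening: 0.343
```

Run:
```python
from h import *
s=r.get_state(); print(s['clock'],s['tool_pos'],s['contact_force'],s['opening'],R.from_quat(s['eef_rot']).as_matrix()[:2,0])
im,d,cm=snap('side','s12'); c=im[100:230,190:350]; cv2.imwrite('pics/s12c.png',cv2.resize(c[:,:,::-1],None,fx=4.5,fy=4.5))
for a in [147,157,167,177,187,197,207,217]:
    t=np.radians(a); k=np.array([.5535,.187])+.0655*np.array([np.cos(t),np.sin(t)])+.007*np.array([0,-1])
    go(np.r_[k,s['tool_pos'][2]],R.from_quat(s['eef_rot']),s)
```

```text
15.6 [0.498  0.2243 0.0709] [ 0.4085 -0.5971  0.065 ] 0.3425498432888142 [ 0.9964 -0.0843]
d [ 0.022  0.143 -0.   ] a [0. 0. 0.]
d [-0.053  0.318 -0.   ] a [0. 0. 0.]
d [-0.096  0.503 -0.001] a [0. 0. 0.]
d [-0.106  0.693 -0.001] a [0. 0. 0.]
d [-0.084  0.882 -0.001] a [0. 0. 0.]
d [-0.029  1.064 -0.001] a [0. 0. 0.]
d [ 0.057  1.234 -0.001] a [0. 0. 0.]
d [ 0.171  1.386 -0.   ] a [0. 0. 0.]
```

View pics/s12c.png

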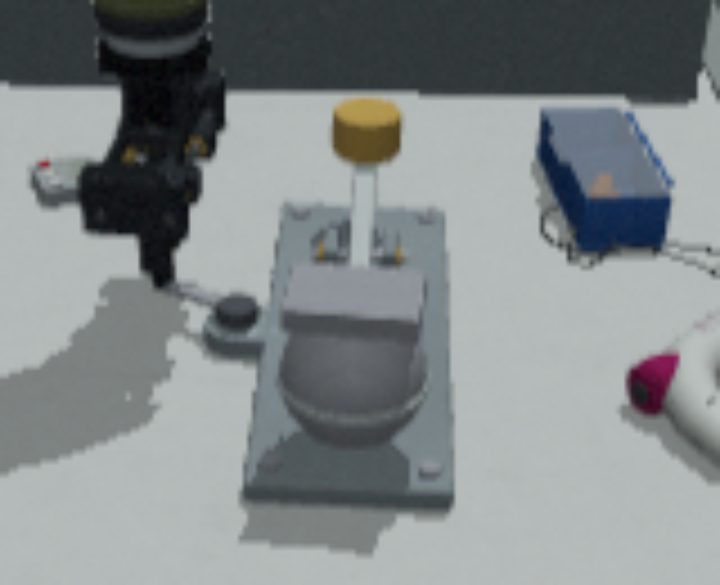

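servo_tool([
  {"dx": 0.02,"dy": 0.1,"dz": 0,"ax": 0,"ay": 0,"az": 0,"hand": 30},
  {"dx": 0,"dy": 0.2,"dz": 0,"ax": 0,"ay": 0,"az": 0,"hand": 30},
  {"dx": -0.05,"dy": 0.32,"dz": 0,"ax": 0,"ay": 0,"az": 0,"hand": 30},
  {"dx": -0.08,"dy": 0.44,"dz": 0,"ax": 0,"ay": 0,"az": 0,"hand": 30},
  {"dx": -0.1,"dy": 0.56,"dz": 0,"ax": 0,"ay": 0,"az": 0,"hand": 30},
  {"dx": -0.1,"dy": 0.69,"dz": 0,"ax": 0,"ay": 0,"az": 0,"hand": 30},
  {"dx": -0.09,"dy": 0.82,"dz": 0,"ax": 0,"ay": 0,"az": 0,"hand": 30},
  {"dx": -0.06,"dy": 0.95,"dz": 0,"ax": 0,"ay": 0,"az": 0,"hand": 30},
  {"dx": -0.02,"dy": 1.07,"dz": 0,"ax": 0,"ay": 0,"az": 0,"hand": 30},
  {"dx": 0.04,"dy": 1.2,"dz": 0,"ax": 0,"ay": 0,"az": 0,"hand": 30},
], newtons=10)

```text
clock: 16.9
tool_pos: [0.4937, 0.1519, 0.0699]
eef_rot: [0.999, -0.042, 0.001, 0.0]
contact_force: [-0.9, 2.0, -0.2]
opening: 0.34
```

servo_tool([
  {"dx": 0.04,"dy": 0.06,"dz": 0,"ax": 0,"ay": 0,"az": 0,"hand": 30},
  {"dx": 0.08,"dy": 0.12,"dz": 0,"ax": 0,"ay": 0,"az": 0,"hand": 30},
  {"dx": 0.12,"dy": 0.17,"dz": 0,"ax": 0,"ay": 0,"az": 0,"hand": 30},
  {"dx": 0.12,"dy": 0.17,"dz": 0,"ax": 0,"ay": 0,"az": 0,"hand": 30},
], newtons=10)

```text
clock: 17.4
tool_pos: [0.4978, 0.1451, 0.0698]
eef_rot: [0.999, -0.04, -0.001, -0.002]
contact_force: [-5.7, 7.1, 2.2]
opening: 0.338
```

Run:
```python
from h import *
s=r.get_state(); print(s['clock'],s['tool_pos'],s['contact_force'],s['opening'])
im=plate('side','s13'); c=im[100:230,190:350]; cv2.imwrite('pics/s13c.png',cv2.resize(c[:,:,::-1],None,fx=4.5,fy=4.5))
```

```text
17.4 [0.4978 0.1451 0.0698] [-5.7363  7.1119  2.1518] 0.33756086703489574
side 429 ((631.509521484375, 31.559642791748047), (60.938392639160156, 80.24140930175781), 82.5063705444336) plane slope x,y,z0 [0.0154 0.0404 0.1375]
```

View pics/s13c.png

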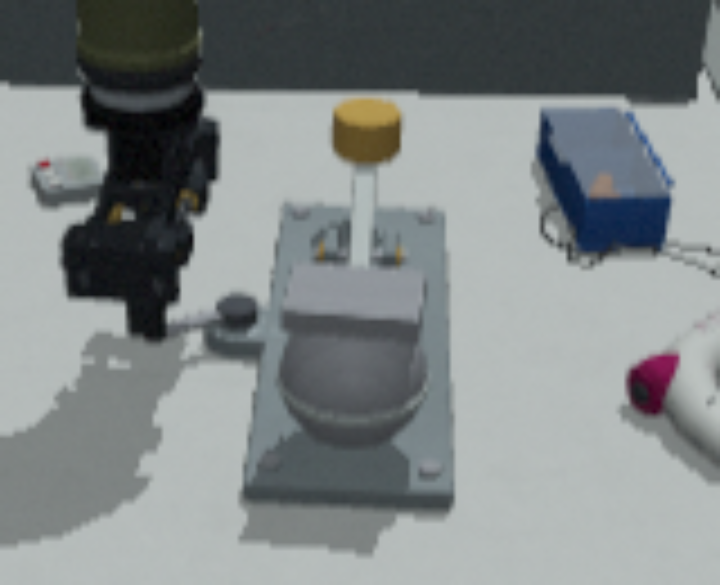

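servo_tool([
  {"dx": 0.04,"dy": 0.05,"dz": 0,"ax": 0,"ay": 0,"az": 0,"hand": 30},
  {"dx": 0.04,"dy": 0.05,"dz": 0,"ax": 0,"ay": 0,"az": 0,"hand": 30},
], newtons=10)

```text
clock: 17.7
tool_pos: [0.498, 0.1448, 0.0697]
eef_rot: [0.999, -0.038, -0.003, -0.003]
contact_force: [-8.2, 12.7, 3.7]
opening: 0.342
```

servo_tool([
  {"dx": -0.04,"dy": -0.12,"dz": 0,"ax": 0,"ay": 0,"az": 0,"hand": 30},
  {"dx": -0.06,"dy": -0.25,"dz": 0,"ax": 0,"ay": 0,"az": 0,"hand": 40},
  {"dx": -0.06,"dy": -0.25,"dz": 0,"ax": 0,"ay": 0,"az": 0,"hand": 44},
  {"dx": -0.06,"dy": -0.25,"dz": -0.4,"ax": 0,"ay": 0,"az": 0,"hand": 44},
  {"dx": -0.06,"dy": -0.25,"dz": -0.8,"ax": 0,"ay": 0,"az": 0,"hand": 44},
  {"dx": -0.06,"dy": -0.25,"dz": -1.0,"ax": 0,"ay": 0,"az": 0,"hand": 44},
], newtons=10)

```text
clock: 18.45
tool_pos: [0.5004, 0.153, 0.131]
eef_rot: [0.999, -0.043, 0.001, 0.0]
contact_force: [-0.9, 0.5, -0.1]
opening: 0.501
```

Run:
```python
from h import *
s=r.get_state(); print(s['clock'],s['tool_pos'],s['contact_force'],s['opening'])
im=plate('side','s14'); c=im[100:230,190:350]; cv2.imwrite('pics/s14c.png',cv2.resize(c[:,:,::-1],None,fx=4.5,fy=4.5))
plate('top','t14'); snap('wrist','w14')
```

```text
18.45 [0.5004 0.153  0.131 ] [-0.9388  0.5236 -0.0727] 0.5009889089965222
side 429 ((631.2030029296875, 30.836883544921875), (62.60614776611328, 80.29338073730469), 83.64948272705078) plane slope x,y,z0 [0.0145 0.0375 0.1375]
top 924 ((631.6033325195312, 34.19169616699219), (56.20933151245117, 80.6603012084961), 83.49856567382812) plane slope x,y,z0 [0.0191 0.0145 0.138 ]
```

View pics/s14c.png

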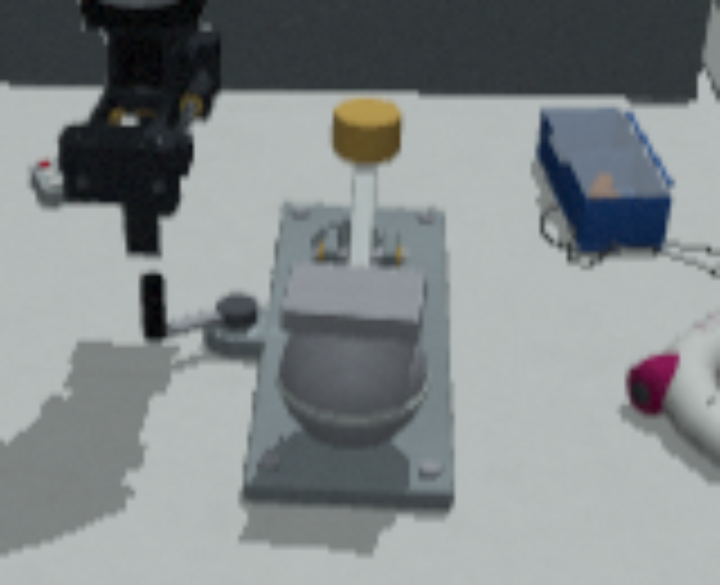

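View pics/w14.png

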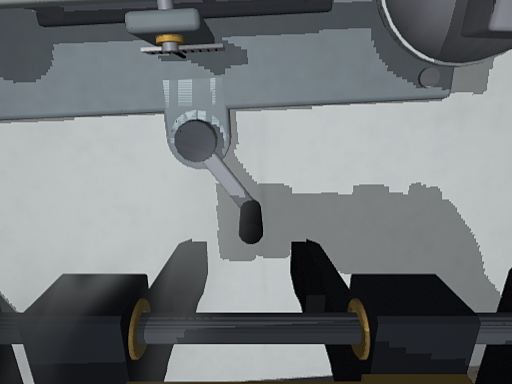

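servo_tool([
  {"dx": 0,"dy": 0,"dz": 0,"ax": 0,"ay": 0,"az": 0,"hand": 44},
  {"dx": 0,"dy": 0,"dz": 0,"ax": 0,"ay": 0,"az": 0,"hand": 44},
  {"dx": 0,"dy": 0,"dz": 0,"ax": 0,"ay": 0,"az": 0,"hand": 44},
  {"dx": 0,"dy": 0,"dz": 0,"ax": 0,"ay": 0,"az": 0,"hand": 44},
  {"dx": 0,"dy": 0,"dz": 0,"ax": 0,"ay": 0,"az": 0,"hand": 44},
  {"dx": 0,"dy": 0,"dz": 0,"ax": 0,"ay": 0,"az": 0,"hand": 44},
  {"dx": 0,"dy": 0,"dz": 0,"ax": 0,"ay": 0,"az": 0,"hand": 44},
  {"dx": 0,"dy": 0,"dz": 0,"ax": 0,"ay": 0,"az": 0,"hand": 44},
  {"dx": 0,"dy": 0,"dz": 0,"ax": 0,"ay": 0,"az": 0,"hand": 44},
  {"dx": 0,"dy": 0,"dz": 0,"ax": 0,"ay": 0,"az": 0,"hand": 44},
])

```text
clock: 19.85
tool_pos: [0.4995, 0.1538, 0.1299]
eef_rot: [0.999, -0.042, 0.001, 0.0]
contact_force: [0.0, 0.4, -0.1]
opening: 0.5
```

servo_tool([
  {"dx": 0,"dy": 0,"dz": 0,"ax": 0,"ay": 0,"az": 0,"hand": 44},
  {"dx": 0,"dy": 0,"dz": 0,"ax": 0,"ay": 0,"az": 0,"hand": 44},
  {"dx": 0,"dy": 0,"dz": 0,"ax": 0,"ay": 0,"az": 0,"hand": 44},
  {"dx": 0,"dy": 0,"dz": 0,"ax": 0,"ay": 0,"az": 0,"hand": 44},
  {"dx": 0,"dy": 0,"dz": 0,"ax": 0,"ay": 0,"az": 0,"hand": 44},
  {"dx": 0,"dy": 0,"dz": 0,"ax": 0,"ay": 0,"az": 0,"hand": 44},
  {"dx": 0,"dy": 0,"dz": 0,"ax": 0,"ay": 0,"az": 0,"hand": 44},
  {"dx": 0,"dy": 0,"dz": 0,"ax": 0,"ay": 0,"az": 0,"hand": 44},
  {"dx": 0,"dy": 0,"dz": 0,"ax": 0,"ay": 0,"az": 0,"hand": 44},
  {"dx": 0,"dy": 0,"dz": 0,"ax": 0,"ay": 0,"az": 0,"hand": 44},
])

```text
clock: 21.1
tool_pos: [0.4995, 0.1538, 0.1299]
eef_rot: [0.999, -0.042, 0.001, 0.0]
contact_force: [-1.1, -0.0, 1.0]
opening: 0.497
```

Run:
```python
from h import *
s=r.get_state(); print(s['clock'],s['tool_pos'])
plate('side','s15'); plate('top','t15')
def ld(f):
    z=np.load('pics/'+f+'.npz'); K=z['K']; cm=dict(fx=K[0],fy=K[1],cx=K[2],cy=K[3],pose=z['pose']); return z['im'],world(z['d'],cm),z['d']
for f in ['t11','t14','t15']:
    im,W,d=ld(f); m=(d>.1)&(W[...,2]>.06)&(W[...,2]<.09)&(abs(W[...,0]-.638)<.007)&(W[...,1]>.09)&(W[...,1]<.30)&(abs(W[...,1]-.185)>.02)
    Q=W[m]; print(f,len(Q),'beam slope',np.polyfit(Q[:,1],Q[:,2],1))
    m=(d>.1)&(W[...,2]>.1)&(W[...,1]>.3)&(W[...,1]<.37)&(abs(W[...,0]-.643)<.03); print('cw z',np.median(W[m][:,2]))
# knob
z=np.load('pics/w14.npz'); K=z['K']; W=world(z['d'],dict(fx=K[0],fy=K[1],cx=K[2],cy=K[3],pose=z['pose']))
m=(W[...,2]>.066)&(W[...,2]<.08); m[:190]=0;m[250:]=0;m[:,:232]=0;m[:,270:]=0
Q=W[m]; k=np.array(cv2.minEnclosingCircle((Q[:,:2]*1000).astype(np.float32))[0])/1000; v=k-[.5535,.187]; print(k,np.hypot(*v),np.degrees(np.arctan2(v[1],v[0]))%360)
R0=R.from_quat(s['eef_rot'])
go([k[0],k[1],.07],R0)
for a in [215,205,195,185,175,165,155,145]:
    t=np.radians(a); kk=np.array([.5535,.187])+.0655*np.array([np.cos(t),np.sin(t)])+.007*np.array([0,1])
    print(a,end=' '); s2=dict(s); s2['tool_pos']=np.r_[k,.07]; go(np.r_[kk,.07],R0,s2)
```

```text
21.1 [0.4995 0.1538 0.1299]
side 428 ((631.4696044921875, 32.564266204833984), (59.57210159301758, 80.29643249511719), 83.86724090576172) plane slope x,y,z0 [0.0154 0.0334 0.1374]
top 930 ((631.4711303710938, 34.49276351928711), (56.295597076416016, 80.34627532958984), 83.28142547607422) plane slope x,y,z0 [0.0084 0.0104 0.138 ]
t11 400 beam slope [0.0005 0.0815]
cw z 0.11596092051676776
t14 396 beam slope [0.0001 0.0816]
cw z 0.11589474339136319
t15 396 beam slope [0.0023 0.0811]
cw z 0.11594661065123169
[0.4986 0.1533] 0.06444838426402197 211.5352691024087
d [-0.017  0.009  0.998] a [ 0.     0.    -0.001]
215 d [ 0.017 -0.054  0.   ] a [0. 0. 0.]
205 d [-0.092 -0.21  -0.   ] a [0. 0. 0.]
195 d [-0.172 -0.383 -0.   ] a [0. 0. 0.]
185 d [-0.22  -0.567 -0.   ] a [0. 0. 0.]
175 d [-0.236 -0.757 -0.   ] a [0. 0. 0.]
165 d [-0.219 -0.946 -0.   ] a [0. 0. 0.]
155 d [-0.169 -1.13  -0.   ] a [0. 0. 0.]
145 d [-0.088 -1.302 -0.   ] a [0. 0. 0.]
```

servo_tool([
  {"dx": -0.015,"dy": 0.01,"dz": 0.4,"ax": 0,"ay": 0,"az": 0,"hand": 44},
  {"dx": -0.015,"dy": 0.01,"dz": 0.8,"ax": 0,"ay": 0,"az": 0,"hand": 44},
  {"dx": -0.015,"dy": 0.01,"dz": 1.0,"ax": 0,"ay": 0,"az": 0,"hand": 38},
  {"dx": -0.015,"dy": 0.01,"dz": 1.0,"ax": 0,"ay": 0,"az": 0,"hand": 30},
  {"dx": -0.015,"dy": 0.01,"dz": 1.0,"ax": 0,"ay": 0,"az": 0,"hand": 30},
], newtons=10)

```text
clock: 21.82
tool_pos: [0.4991, 0.1534, 0.0705]
eef_rot: [0.999, -0.042, 0.001, -0.0]
contact_force: [-0.3, 0.2, 0.2]
opening: 0.346
```

servo_tool([
  {"dx": 0,"dy": -0.07,"dz": 0,"ax": 0,"ay": 0,"az": 0,"hand": 30},
  {"dx": -0.06,"dy": -0.18,"dz": 0,"ax": 0,"ay": 0,"az": 0,"hand": 30},
  {"dx": -0.13,"dy": -0.3,"dz": 0,"ax": 0,"ay": 0,"az": 0,"hand": 30},
  {"dx": -0.18,"dy": -0.42,"dz": 0,"ax": 0,"ay": 0,"az": 0,"hand": 30},
  {"dx": -0.21,"dy": -0.54,"dz": 0,"ax": 0,"ay": 0,"az": 0,"hand": 30},
  {"dx": -0.23,"dy": -0.66,"dz": 0,"ax": 0,"ay": 0,"az": 0,"hand": 30},
  {"dx": -0.235,"dy": -0.78,"dz": 0,"ax": 0,"ay": 0,"az": 0,"hand": 30},
  {"dx": -0.225,"dy": -0.9,"dz": 0,"ax": 0,"ay": 0,"az": 0,"hand": 30},
  {"dx": -0.2,"dy": -1.02,"dz": 0,"ax": 0,"ay": 0,"az": 0,"hand": 30},
  {"dx": -0.17,"dy": -1.13,"dz": 0,"ax": 0,"ay": 0,"az": 0,"hand": 30},
], newtons=10)

```text
clock: 23.08
tool_pos: [0.4946, 0.2224, 0.07]
eef_rot: [0.999, -0.042, 0.001, -0.0]
contact_force: [-1.7, -2.0, -0.4]
opening: 0.34
```

servo_tool([
  {"dx": 0.04,"dy": -0.07,"dz": 0,"ax": 0,"ay": 0,"az": 0,"hand": 30},
  {"dx": 0.08,"dy": -0.14,"dz": 0,"ax": 0,"ay": 0,"az": 0,"hand": 30},
  {"dx": 0.12,"dy": -0.2,"dz": 0,"ax": 0,"ay": 0,"az": 0,"hand": 30},
  {"dx": 0.12,"dy": -0.2,"dz": 0,"ax": 0,"ay": 0,"az": 0,"hand": 30},
], newtons=10)

```text
clock: 23.58
tool_pos: [0.5025, 0.2329, 0.0699]
eef_rot: [0.999, -0.042, 0.001, 0.0]
contact_force: [-3.4, -2.1, -0.9]
opening: 0.338
```

servo_tool([
  {"dx": 0.03,"dy": -0.05,"dz": 0,"ax": 0,"ay": 0,"az": 0,"hand": 30},
  {"dx": 0.03,"dy": -0.05,"dz": 0,"ax": 0,"ay": 0,"az": 0,"hand": 30},
], newtons=10)

```text
clock: 23.82
tool_pos: [0.5027, 0.2331, 0.0697]
eef_rot: [0.999, -0.043, -0.002, 0.002]
contact_force: [-4.3, -5.9, 3.4]
opening: 0.342
```

servo_tool([
  {"dx": 0.02,"dy": -0.06,"dz": 0,"ax": 0,"ay": 0,"az": 0,"hand": 30},
  {"dx": 0.02,"dy": -0.06,"dz": 0,"ax": 0,"ay": 0,"az": 0,"hand": 30},
], newtons=10)

```text
clock: 24.08
tool_pos: [0.5028, 0.2334, 0.0695]
eef_rot: [0.999, -0.044, -0.003, 0.005]
contact_force: [-4.6, -11.5, 5.9]
opening: 0.342
```

servo_tool([
  {"dx": -0.04,"dy": 0.12,"dz": 0,"ax": 0,"ay": 0,"az": 0,"hand": 30},
  {"dx": -0.07,"dy": 0.21,"dz": 0,"ax": 0,"ay": 0,"az": 0,"hand": 38},
  {"dx": -0.07,"dy": 0.21,"dz": 0,"ax": 0,"ay": 0,"az": 0,"hand": 46},
  {"dx": -0.07,"dy": 0.21,"dz": -0.5,"ax": 0,"ay": 0,"az": 0,"hand": 46},
  {"dx": -0.07,"dy": 0.21,"dz": -1.2,"ax": 0,"ay": 0,"az": 0,"hand": 46},
  {"dx": -0.5,"dy": 0,"dz": -2.0,"ax": 0,"ay": 0,"az": 0,"hand": 46},
  {"dx": -0.8,"dy": -0.3,"dz": -2.6,"ax": 0,"ay": 0,"az": 0,"hand": 46},
  {"dx": -0.8,"dy": -0.3,"dz": -2.6,"ax": 0,"ay": 0,"az": 0,"hand": 46},
  {"dx": -0.8,"dy": -0.3,"dz": -2.6,"ax": 0,"ay": 0,"az": 0,"hand": 46},
], newtons=10)

```text
clock: 25.2
tool_pos: [0.4596, 0.2613, 0.2255]
eef_rot: [0.999, -0.042, 0.001, 0.0]
contact_force: [-0.1, 0.2, -0.1]
opening: 0.522
```

Run:
```python
from h import *
s=r.get_state(); print(s['clock'],s['tool_pos'],s['contact_force'],s['opening'],s['qd'])
im=plate('side','s16'); plate('top','t16')
im,d,cm=snap('wrist','w16'); W=world(d,cm)
m=(d>.05)&(W[...,2]>.066)&(W[...,2]<.08)&(abs(W[...,0]-.5)<.02)&(abs(W[...,1]-.225)<.02)
Q=W[m]; k=np.array(cv2.minEnclosingCircle((Q[:,:2]*1000).astype(np.float32))[0])/1000; v=k-[.5535,.187]; print(k,np.hypot(*v),np.degrees(np.arctan2(v[1],v[0]))%360)
```

```text
25.2 [0.4596 0.2613 0.2255] [-0.1155  0.1944 -0.1115] 0.521553827224096 [ 0.0173  0.0204  0.0076  0.0115  0.0008  0.0023 -0.0005]
side 431 ((631.6542358398438, 32.25075149536133), (59.24129867553711, 79.75910949707031), 83.42467498779297) plane slope x,y,z0 [0.0115 0.0457 0.1378]
top 924 ((631.4032592773438, 34.462303161621094), (55.826358795166016, 80.48753356933594), 83.17805480957031) plane slope x,y,z0 [0.0152 0.0156 0.1384]
[0.5011 0.2269] 0.06588079748749355 142.74694072571717
```

View pics/s16.png

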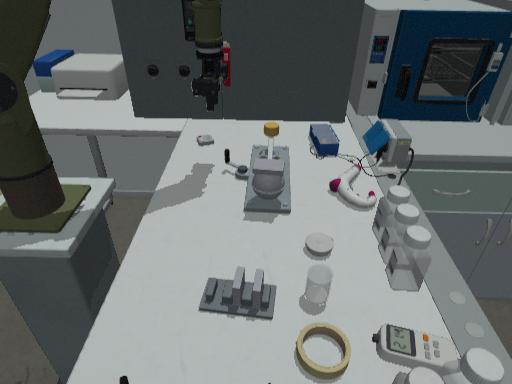

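View pics/w16.png

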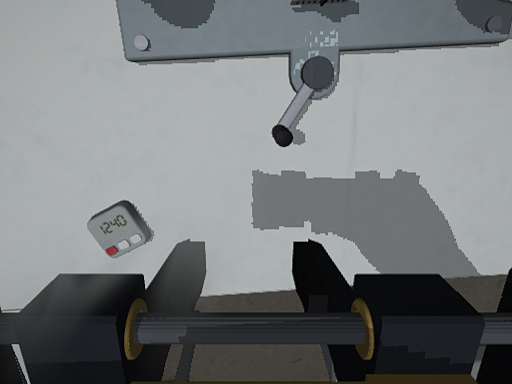

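The lever has covered 68.8° (1.2 rad) between its two stops and is back at the arrested stop. The plate is still balanced and nothing else has moved, so I'm handing in.

```bash
python3 -c "
from h import *
print(r.finish_job())"
```

```text
the job is handed in; nothing more can be done
None
```

The job is done and was handed in at about 25 s of the 72 s allowed; the hand-in gave no verdict.

**Plate:** I took the tall plate from the rack, lowered one edge to the bench and pivoted it down flat, then let go. I picked it up again by its side edges and set it on the dome while the beam was arrested. In the last pictures it is still balanced within about 1 mm of the dome's top, leaning about 0.02 rad in the top view.

**Lever:** I pushed it against the release stop, backed off and lifted clear. The beam hung free for about 2.5 s at a slope of about 0.002 rad. I then pushed the lever back against the arrest stop. The measured travel between the two ends was 68.8° (1.2 rad), and at each end the force rose without the knob moving.

**Bystanders:** the two short plates, the dish and the beaker look unmoved in the final side view. The robot was clear of everything, with contact force near zero.

**Checks that disagreed or failed:**
- **Plate lean:** the side camera reads it as 0.03–0.05 rad and the top camera as 0.01–0.02 rad. The side camera sees the plate at a shallow angle, so I trust the top one.
- **Dome height:** depth readings put the dome's top about 2–3 mm higher than the stated 122 mm. Contact was felt at the stated height, so I used that.
- **First move call:** it was refused for missing keys, and nothing moved.

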